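Load the slide dryer, set its vent and start it

ROBOT

A 6-joint arm with a two-finger parallel gripper is mounted at the origin on the work surface. World frame = base frame: x ahead of the robot, y to its left, z up, the work surface at z = 0. Lengths are in m, angles in rad, forces in N, time in s.
With the tool pointing down it reaches from about 0.3 to 0.875 m from the base axis. Payload 6.4 kg.
Tool frame: the origin (TCP) lies on the mounting face of the last link; the fingertips stand 166 mm ahead of it and the grasp point (between the pads) lies r.grip_depth ahead of it (r.grip_depth is the distance from the TCP to the grasp point, in m); z points along the fingers, y is the line along which they close (so a half turn about z gives the same grasp; the last joint's range is limited). The gripper opens to 88 mm and grips with 3 to 60 N. Pads are 18 mm wide; open, the fingers measure 123 mm over their backs; the gripper's body (75 mm by 187 mm) begins 45 mm behind the grasp point.
Start: joints at [-1.52, 0.181, 1.607, -0, 1.354, -0.206], TCP at [0.146, -0.556, 0.405] pointing down, gripper open.
Joint ranges: [-2.99, 2.99], [-0.89, 2.07], [0.3, 2.58], [-1.14, 4.28], [0, 2.63], [-3.12, 3.12]. Speed limits (rad/s): [2.57, 2.57, 3.01, 3.14, 3.14, 3.14].

INTERFACE

Orientations are given as a unit quaternion [x, y, z, w].
In Python, from rig import r gives the robot as it stands.
- The arm moves only by the tool servo_tool, never from a script. Its argument "steps" is text: rows parted by semicolons, each of 7 numbers parted by spaces: the shift along the tool's x, y, z in units of 0.5 m (1.0 is 0.5 m), then the turn, a rotation vector about the tool's x, y, z in units of 180 degrees (1.0 is 180 degrees), then the opening, from 0 (shut) to 1 (fully open). A call has 1 to 12 rows; each row is the pose to reach, as a shift and turn from the pose commanded when the call began, along the tool's axes at that moment, turning the shorter way round; what a row does not reach only later rows make up. A row lasts 1/8 s, in which the tool goes at most 62.5 mm and 10.7 degrees, less where a joint would pass 70% of its speed; a pose out of reach is approached as far as the arm can. A call with a number of a shift or a turn outside -1 to 1 is refused whole. A call with a gripper value outside its range is refused whole. The fingers move at their own pace and stop on an object; "squeeze" is the grip in N (left out, the last holds). Time passes only in rows, so rows that repeat a pose let the fingers close. It gives the time, the measured TCP pose, the force, the opening and the grip force at its end, in the units of the state.
- r.get_obs(): the state, without advancing time (a new reading comes with each control period).
- r.camera(name): name is "scene" or "top"; returns (picture, depth): 480x640x3 uint8, red, green, blue; 480x640 float32, m along the optical axis (not along the pixel's ray), 0 where there is no reading.
- r.camera_params(name): a dict with "K" (3x3 intrinsics, pixels), "dist" ([k1, k2, p1, p2, k3] as OpenCV has them; the pictures are not rectified), "T" (4x4, takes a point from camera to world coordinates). Camera axes: x right, y down, z forward; pixel columns grow to the right and rows downward; lengths in m; the calibration is good to about 2 mm. A picture is of the moment at which its call begins. camera_params takes no time and is no camera call.
- r.hand_in(): hands the job in; it is judged then, once.
The state is a dict: "time": time; "joint_pos": joint angles; "dq": joint speeds; "joint_efforts": joint torques, N m; "ee_pos": TCP position; "orientation": TCP orientation; "force": force on the tool from outside, world axes, zero at the start; "wrist_torque": the same for the moment, N m; "width": finger opening in m; "finger_force": force on a finger pad.
Only numpy, scipy, OpenCV 4.12 (cv2) and the standard library are available. Lean on these libraries where they do the work, as an engineer would, in place of code of your own. Each camera call takes 0.05 s, during which the arm holds its last target. There are 200 camera calls.

TASK

Put every slide carrier on the bench into the dryer, each in a bay of its own and pushed in just until the dark line across its middle is level with the dryer's front face. Nudge the stiff vent shutter along until its pointer lines up with the marker flag, creeping up on it and never running past; when all that is so, press the start button fully and leave carriers and shutter as set. Do not disturb the tube rack or the beaker.

Things in the scene. Friction and masses are not known exactly. Their poses are not given: they have to be found in the camera images.
- carrier0: Slide carrier: flat aluminium blade 140 (x) x 64 (y) x 8, rounded front corners, glass slides on the front half. Upright grey grip fin 30 (x) x 12 (y), top 70 above the underside, centred at local x = -40. Origin: underside centre, below the dark line across its middle, 70 behind the leading edge. x: to the leading edge, which enters a bay. 0.14 to 0.26 kg. Starts flat on the bench.
- carrier1: Another such carrier, same shape and origin as carrier0. All carriers are alike; 3 or 4 are present (None: absent), at the start beside the dryer's approach, leading edge away from the robot, turned by up to 0.2 rad.
- carrier2: Another such carrier; may be absent.
- carrier3: Another such carrier; may be absent.
- dryer: White slide dryer, fixed to the bench, 150 deep (x) x 380 wide (y) x 70 tall, turned up to 0.12 rad. Origin: bench height, middle of the front face, which looks to local -x (to the robot); the body lies at local x 0 to 150. On its flat top: the start button at the +y end, the vent shutter's track along the rest, the marker clip on the front edge.
- bay0 (a point): Middle of a bay's mouth, at bench height in the plane of the front face; axes as the dryer, x points into the bay. Each bay is a level slot 68 wide, 15 high, 95 deep with no floor (carriers slide in on the bench), so a carrier belongs 70 in and could go 25 too deep. Bays are 84 apart; bay0 is the leftmost (+y).
- bay1 (a point): Mouth of bay number 1 counted from bay0 towards -y, same shape and axes.
- bay2 (a point): Mouth of bay number 2 counted from bay0 towards -y, same shape and axes.
- bay3 (a point): Mouth of bay number 3 counted from bay0 towards -y, same shape and axes.
- shutter (a joint): Travel q of the vent shutter along the dryer's +y, 0 to 0.16 m. Grey block on the dryer's top, 92 (x) x 80 (y), top 100 above the bench, too wide to grip: push its -y side. Its centre is at dryer x = 85, y = -110 + 1000 q (mm). Stiff: about 7 N of dry friction plus damping, no spring; stays where left. Starts 0.035 to 0.13 m short of the mark, on its -y side.
- shutter_pointer (a point): Tip of the small black pointer on the shutter's front (robot) side, halfway along it, 75 above the bench. Same axes as the dryer; moves with the shutter.
- marker: The set marker: a small steel clip with a thin black upright flag (3 wide in y, 12 tall) on the front edge of the dryer's top, fixed. Origin: foot of the flag, at the top's height (70). Same axes as the dryer: the shutter is set when the pointer tip has the same local y as the flag.
- start_top (a point): Centre of the top of the round white start button (28 across) at the +y end of the dryer's top. Spring push button: 6 mm of travel straight down, about 5 N fully down, springs back.
- start (a joint): Travel of the start button, 0 released to 0.006 m fully down. It counts as pressed beyond 0.004.
- tube_rack: Bystander: black tube rack 80 x 130, 88 tall with its tubes. Origin: centre of underside.
- beaker: Bystander: glass beaker 84 across, 100 tall (140 with the white sticks in it). Origin: centre of underside.
Mind the look-alikes: they are no part of the job. Leave any yellow look-alike of the carrier1 alone.

How it is judged:
On the way, in this order (a step that is already met when the one before it is completed fails the run):
1. every carrier present is in a bay to its line and the shutter's pointer is at the marker (((x of carrier0 in the frame of bay0 between -0.005 and 0.005 m and y of carrier0 in the frame of bay0 between -0.006 and 0.006 m and z of carrier0 in the frame of bay0 below 0.008 m and angle between the x axis of carrier0 and the x axis of bay0, either way round below 0.12 rad) or (x of carrier0 in the frame of bay1 between -0.005 and 0.005 m and y of carrier0 in the frame of bay1 between -0.006 and 0.006 m and z of carrier0 in the frame of bay1 below 0.008 m and angle between the x axis of carrier0 and the x axis of bay1, either way round below 0.12 rad) or (x of carrier0 in the frame of bay2 between -0.005 and 0.005 m and y of carrier0 in the frame of bay2 between -0.006 and 0.006 m and z of carrier0 in the frame of bay2 below 0.008 m and angle between the x axis of carrier0 and the x axis of bay2, either way round below 0.12 rad) or (x of carrier0 in the frame of bay3 between -0.005 and 0.005 m and y of carrier0 in the frame of bay3 between -0.006 and 0.006 m and z of carrier0 in the frame of bay3 below 0.008 m and angle between the x axis of carrier0 and the x axis of bay3, either way round below 0.12 rad)) and ((x of carrier1 in the frame of bay0 between -0.005 and 0.005 m and y of carrier1 in the frame of bay0 between -0.006 and 0.006 m and z of carrier1 in the frame of bay0 below 0.008 m and angle between the x axis of carrier1 and the x axis of bay0, either way round below 0.12 rad) or (x of carrier1 in the frame of bay1 between -0.005 and 0.005 m and y of carrier1 in the frame of bay1 between -0.006 and 0.006 m and z of carrier1 in the frame of bay1 below 0.008 m and angle between the x axis of carrier1 and the x axis of bay1, either way round below 0.12 rad) or (x of carrier1 in the frame of bay2 between -0.005 and 0.005 m and y of carrier1 in the frame of bay2 between -0.006 and 0.006 m and z of carrier1 in the frame of bay2 below 0.008 m and angle between the x axis of carrier1 and the x axis of bay2, either way round below 0.12 rad) or (x of carrier1 in the frame of bay3 between -0.005 and 0.005 m and y of carrier1 in the frame of bay3 between -0.006 and 0.006 m and z of carrier1 in the frame of bay3 below 0.008 m and angle between the x axis of carrier1 and the x axis of bay3, either way round below 0.12 rad)) and ((x of carrier2 in the frame of bay0 between -0.005 and 0.005 m and y of carrier2 in the frame of bay0 between -0.006 and 0.006 m and z of carrier2 in the frame of bay0 below 0.008 m and angle between the x axis of carrier2 and the x axis of bay0, either way round below 0.12 rad) or (x of carrier2 in the frame of bay1 between -0.005 and 0.005 m and y of carrier2 in the frame of bay1 between -0.006 and 0.006 m and z of carrier2 in the frame of bay1 below 0.008 m and angle between the x axis of carrier2 and the x axis of bay1, either way round below 0.12 rad) or (x of carrier2 in the frame of bay2 between -0.005 and 0.005 m and y of carrier2 in the frame of bay2 between -0.006 and 0.006 m and z of carrier2 in the frame of bay2 below 0.008 m and angle between the x axis of carrier2 and the x axis of bay2, either way round below 0.12 rad) or (x of carrier2 in the frame of bay3 between -0.005 and 0.005 m and y of carrier2 in the frame of bay3 between -0.006 and 0.006 m and z of carrier2 in the frame of bay3 below 0.008 m and angle between the x axis of carrier2 and the x axis of bay3, either way round below 0.12 rad)) and ((x of carrier3 in the frame of bay0 between -0.005 and 0.005 m and y of carrier3 in the frame of bay0 between -0.006 and 0.006 m and z of carrier3 in the frame of bay0 below 0.008 m and angle between the x axis of carrier3 and the x axis of bay0, either way round below 0.12 rad) or (x of carrier3 in the frame of bay1 between -0.005 and 0.005 m and y of carrier3 in the frame of bay1 between -0.006 and 0.006 m and z of carrier3 in the frame of bay1 below 0.008 m and angle between the x axis of carrier3 and the x axis of bay1, either way round below 0.12 rad) or (x of carrier3 in the frame of bay2 between -0.005 and 0.005 m and y of carrier3 in the frame of bay2 between -0.006 and 0.006 m and z of carrier3 in the frame of bay2 below 0.008 m and angle between the x axis of carrier3 and the x axis of bay2, either way round below 0.12 rad) or (x of carrier3 in the frame of bay3 between -0.005 and 0.005 m and y of carrier3 in the frame of bay3 between -0.006 and 0.006 m and z of carrier3 in the frame of bay3 below 0.008 m and angle between the x axis of carrier3 and the x axis of bay3, either way round below 0.12 rad)) and y of shutter_pointer in the frame of marker between -0.004 and 0.004 m), for 0.3 s.
2. the start button is pressed (value of joint start above 0.004 m), for 0.05 s.
At the end, for the whole second after the job is handed in: Every carrier present lies flat in a bay of its own with its line within 5 mm of the front face and at rest, the shutter's pointer is within 4 mm of the marker flag, and the start button was pressed after that and is released (all of step 1 and linear speed of each of carrier0, carrier1, carrier2, carrier3 below 0.02 m/s and value of joint start below 0.002 m); the robot touches nothing.
It fails at once if the shutter's pointer runs more than 5 mm past the marker (y of shutter_pointer in the frame of marker above 0.005 m).
It fails at once if the tube rack is moved by more than 30 mm (distance of tube_rack from where it was at the start of the episode above 0.03 m).
It fails at once if the beaker is moved by more than 30 mm (distance of beaker from where it was at the start of the episode above 0.03 m).
Of carrier0, carrier1, carrier2, carrier3 only 3 to 4 are there at a start; the rules pass over those that are not, and their reading is None.
At some moment in a run one of carrier0, carrier1, carrier2, carrier3 may be knocked a few centimetres aside while the robot is not near it.
Once in a run the grip may slacken for a moment while it holds something.
It also fails if it takes over 210 s, if anything falls off the work surface, if the arm or the gripper's body presses on something with over 40 N, if the wrist force passes 120 N, or if a joint passes its speed limit or range.

## Working session

There is one attempt and no reset: what is moved stays moved. The work goes in short steps, Python scripts to look and compute and a tool call to move; the robot and the scene stay as the last step left them, time stands still between calls to the robot, and variables do not carry over. Pictures are saved under pics/ and viewed, at most 14 in all, crops included, and the job is handed in when it is done.

Besides the shell and the picture viewer there is one more tool, called after "Call:" as name(argument=value, ...), one argument or row to a line, values as JSON. servo_tool: Moves the arm, as the interface text tells. Shifts and turns lie within -1 to 1; 1 stands for 0.5 m of shift or 180 degrees of turn. Its arguments: {"type":"object","properties":{"steps":{"type":"string"},"squeeze":{"type":"number"}},"required":["steps"]}

```bash
ls; mkdir -p pics; python3 - <<'E'
from rig import r
import cv2,numpy as np
for n in ("scene","top"):
    im,d=r.camera(n); p=r.camera_params(n)
    cv2.imwrite(f"pics/{n}0.png",im[:,:,::-1]); np.savez(f"{n}0.npz",im=im,d=d)
    print(n,p["K"].tolist(),p["dist"],np.round(p["T"],4).tolist())
print(r.grip_depth,r.get_obs())
E
```

```text
pics
scene [[484.5773553385731, 0.0, 326.81326200785054], [0.0, 484.5773553385731, 237.34474004500368], [0.0, 0.0, 1.0]] [-0.06291947  0.          0.          0.          0.        ] [[0.6517, 0.5647, -0.5064, 1.0731], [0.7585, -0.48, 0.4408, -0.5036], [0.0058, -0.6714, -0.7411, 0.9351], [0.0, 0.0, 0.0, 1.0]]
top [[582.2158127345444, 0.0, 323.0903063001284], [0.0, 582.2158127345444, 246.61508827589324], [0.0, 0.0, 1.0]] [0.0363074 0.        0.        0.        0.       ] [[0.0198, -0.9989, 0.0434, 0.4332], [-0.9998, -0.0202, -0.0088, 0.0106], [0.0097, -0.0432, -0.999, 1.3344], [0.0, 0.0, 0.0, 1.0]]
0.1473 {'time': 0.1, 'joint_pos': array([-1.52031671e+00,  1.81445110e-01,  1.60789287e+00, -3.20773598e-05,
        1.35377906e+00, -2.06297381e-01]), 'dq': array([ 0.00017811, -0.0024563 , -0.00449055, -0.00099733,  0.00160297,
       -0.00035012]), 'joint_efforts': array([ 1.23932168e-03, -4.34818840e+01, -3.42696226e+01,  7.04689650e-02,
        3.40112974e-02, -3.56931696e-05]), 'ee_pos': array([ 0.14603203, -0.55591708,  0.40391951]), 'orientation': array([ 9.91768780e-01,  1.28039472e-01,  4.37093020e-05, -7.61100962e-04]), 'force': array([0.74423098, 0.25610459, 0.0554258 ]), 'wrist_torque': array([-0.00833482,  0.01017624,  0.03258204]), 'finger_force': 0.0, 'width': 0.08801576623662323}
```

View pics/top0.png

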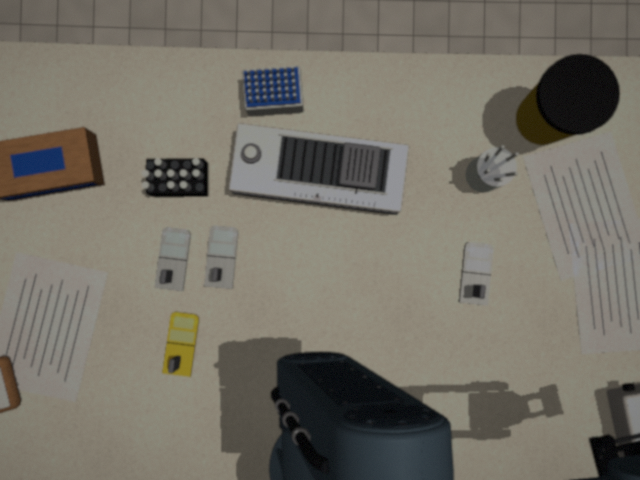

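View pics/scene0.png

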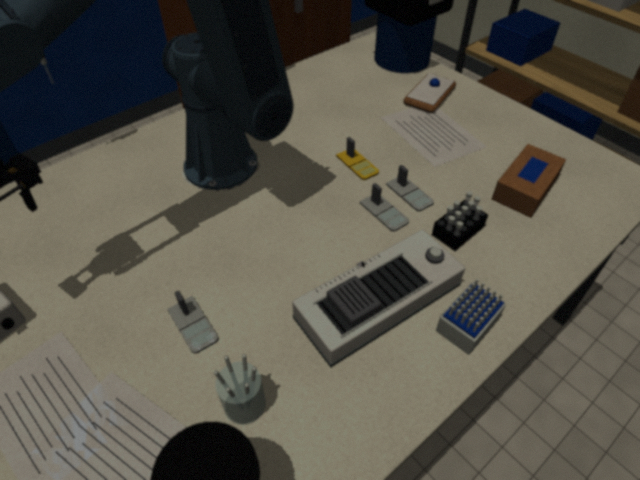

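The top view shows three real carriers at about (173,258), (221,257) and (476,272), with the yellow look-alike at (180,343). The dryer spans (230–408, 125–212), its shutter at (365,165), pointer near (357,190), marker near (318,196) and button at (251,153). The scene view shows no fourth carrier behind the arm.

```bash
cat > h.py <<'E'
import numpy as np, cv2
from rig import r
def px(cam,P):
    p=r.camera_params(cam); Ti=np.linalg.inv(p["T"])
    rv=cv2.Rodrigues(Ti[:3,:3])[0]
    return cv2.projectPoints(np.asarray(P,float).reshape(-1,3),rv,Ti[:3,3],p["K"],np.array(p["dist"]))[0].reshape(-1,2)
def ortho(cam,im,z,x0,x1,y0,y1,res):
    """image: up = +x, left = +y (pixel (i,j): x=x1-i*res, y=y1-j*res)"""
    n,m=int(round((x1-x0)/res)),int(round((y1-y0)/res))
    X,Y=np.meshgrid(x1-np.arange(n)*res,y1-np.arange(m)*res,indexing="ij")
    q=px(cam,np.stack([X,Y,np.full_like(X,z)],-1)).astype(np.float32).reshape(n,m,2)
    return cv2.remap(im,q[...,0],q[...,1],cv2.INTER_CUBIC)
E
python3 - <<'E'
from h import *
im=np.load("top0.npz")["im"]; d=np.load("top0.npz")["d"]
a=ortho("top",im,.07,.54,.81,-.21,.23,.00075)
b=[ortho("top",im,.008,.37,.56,y-.09,y+.09,.00075) for y in (.30,-.33)]
H=a.shape[1]; c=np.hstack(b); c=np.pad(c,((0,0),(0,H-c.shape[1]),(0,0))); print(a.shape,c.shape)
cv2.imwrite("pics/ortho0.png",np.vstack([a,c])[:,:,::-1])
s=np.load("scene0.npz")["im"]
a=ortho("scene",s,.07,.54,.81,-.21,.23,.00075)
b=[ortho("scene",s,.008,.37,.56,y-.09,y+.09,.00075) for y in (.30,-.33)]
c=np.hstack(b); c=np.pad(c,((0,0),(0,H-c.shape[1]),(0,0)))
cv2.imwrite("pics/ortho0s.png",np.vstack([a,c])[:,:,::-1])
E
```

```text
(360, 587, 3) (253, 587, 3)
```

View pics/ortho0.png

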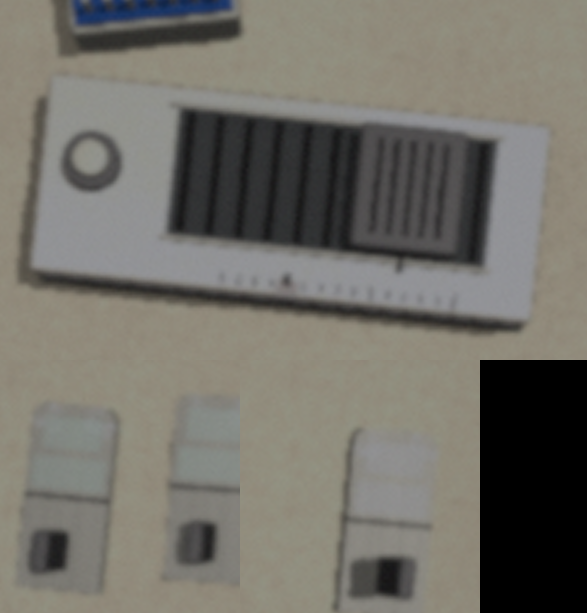

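View pics/ortho0s.png

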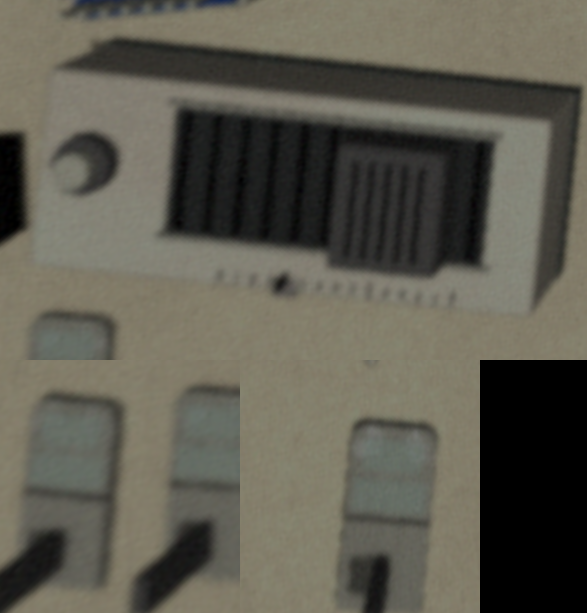

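The ortho views from both cameras agree on the dryer and carriers, within a pixel or two. Pointer is near (400,268), flag near (287,283), button near (92,160). Next I fit edges at subpixel level.

```bash
cat >> h.py <<'E'
from scipy.ndimage import map_coordinates
def prof(cam,g,P,n,L,N=161):
    """gray g sampled through world points P along dir n within +-L; returns t,profile array"""
    t=np.linspace(-L,L,N); W=P[:,None,:]+t[None,:,None]*n
    q=px(cam,W).reshape(len(P),N,2)
    return t,map_coordinates(g,[q[...,1],q[...,0]],order=1)
def edge(cam,g,A,B,n,L,sign,k=60):
    """strongest step of given sign (along n) between A and B; robust line fit -> offset at ends A,B"""
    s=np.linspace(0,1,k); P=A+s[:,None]*(B-A); t,p=prof(cam,g,P,n,L)
    d=cv2.GaussianBlur(np.gradient(p,axis=1),(0,0),6,sigmaY=1)*sign
    o=t[d.argmax(1)]
    for _ in range(4):
        c=np.polyfit(s,o,1) if _==0 else np.polyfit(s[m],o[m],1)
        e=np.abs(o-np.polyval(c,s)); m=e<=max(np.median(e)*2,3e-4)
    return np.polyval(c,0),np.polyval(c,1),e[m].std(),m.mean()
def fr(x,y,a): # dryer-like frame
    c,s=np.cos(a),np.sin(a); R=np.array([[c,-s,0],[s,c,0],[0,0,1]])
    return lambda u,v,z:np.array([x,y,0])+R@np.array([u,v,z]),R
E
cat > fitd.py <<'E'
from h import *
im=np.load("top0.npz")["im"]; sc=np.load("scene0.npz")["im"]
w=lambda i,j:np.array([.81-i*.00075,.23-j*.00075])
mid=(w(268,32)+w(318,527))/2; v=w(268,32)-w(318,527); a=np.arctan2(v[1],v[0])-np.pi/2
print("init",mid,a)
for cam,I in (("top",im),("scene",sc)):
    g=I.astype(float).mean(2)
    f,R=fr(*mid,a); X,Y=R[:,0],R[:,1]
    for nm,A,B,n,s in (("front",f(0,.17,.07),f(0,-.17,.07),X,1),("back",f(.15,.17,.07),f(.15,-.17,.07),X,-1),
                     ("left",f(.02,.19,.07),f(.13,.19,.07),Y,-1),("right",f(.02,-.19,.07),f(.13,-.19,.07),Y,1)):
        print(cam,nm,np.round(edge(cam,g,A,B,n,.02,s),4))
d=np.load("top0.npz")["d"]; p=r.camera_params("top")
def zat(P):
    u=px("top",P)[0]; i,j=np.round(u[::-1]).astype(int); z=np.median(d[i-2:i+3,j-2:j+3])
    q=cv2.undistortPoints(u.reshape(1,1,2),p["K"],np.array(p["dist"])).ravel()
    return (p["T"]@[q[0]*z,q[1]*z,z,1])[:3]
print(zat(f(.02,.1,.07)),zat(f(.075,.16,.08)),zat([.5,0,0]))
E
python3 fitd.py
```

```text
init [0.59025  0.020375] -0.10066865215782883
top front [-1.300e-03 -3.200e-03  1.000e-04  9.333e-01]
top back [-5.200e-03 -6.300e-03  1.000e-04  8.167e-01]
top left [-2.0e-03 -2.6e-03  1.0e-04  8.5e-01]
top right [2.1e-03 1.7e-03 1.0e-04 8.5e-01]
scene front [0.0033 0.0151 0.0008 0.7333]
scene back [ 1.1e-03 -7.0e-04  1.0e-04  1.0e+00]
scene left [ 0.0119 -0.      0.0025  1.    ]
scene right [8.e-04 4.e-04 1.e-04 1.e+00]
[0.62021417 0.11786767 0.06989481] [0.67984892 0.17130978 0.08557637] [4.99995724e-01 6.76737388e-07 8.54783279e-05]
```

```bash
cat >> h.py <<'E'
def dline(cam,g,x,y,a,L=.012,hw=.027):
    """fit dark middle line of carrier near pose; returns refined x,y(on the normal only),a"""
    for _ in range(3):
        f,R=fr(x,y,a); s=np.linspace(-hw,hw,50); P=np.array([f(0,v,.008) for v in s])
        t,p=prof(cam,g,P,R[:,0],L); p=cv2.GaussianBlur(p,(0,0),6,sigmaY=1)
        o=t[p.argmin(1)]; m=np.ones(50,bool)
        for k in range(4):
            c=np.polyfit(s[m],o[m],1); e=np.abs(o-np.polyval(c,s)); m=e<=max(2*np.median(e),3e-4)
        x,y,a=x+c[1]*np.cos(a),y+c[1]*np.sin(a),a-np.arctan(c[0]); L=.008
    # ends of the line -> centre along y
    f,R=fr(x,y,a); P=f(0,0,.008)[None]; t,p=prof(cam,g,P,R[:,1],.05,201)
    q=prof(cam,g,np.array([f(.006,0,.008),f(-.006,0,.008)]),R[:,1],.05,201)[1].mean(0)
    dk=cv2.GaussianBlur((q-p[0]).reshape(1,-1),(0,0),2)[0]; on=t[dk>.5*np.percentile(dk,60)]
    c0=on[np.abs(on)<.045]; yc=(c0.min()+c0.max())/2
    return np.array([x-yc*np.sin(a),y+yc*np.cos(a),a]),c0.max()-c0.min()
E
cat > m1.py <<'E'
from h import *
I={"top":np.load("top0.npz")["im"],"scene":np.load("scene0.npz")["im"]}
for cam in I:
    g=I[cam].astype(float).mean(2)
    for c in ((.4587,.338,-.07),(.464,.2325,-.07),(.4385,-.352,-.07)):
        v,w=dline(cam,g,*c); print(cam,np.round(v,4),round(w,4))
x,y,a=.59025,.020375,-.1007
g=I["top"].astype(float).mean(2)
for _ in range(3):
    f,R=fr(x,y,a); X,Y=R[:,0],R[:,1]
    F=edge("top",g,f(0,.17,.07),f(0,-.17,.07),X,.015,1);B=edge("top",g,f(.15,.17,.07),f(.15,-.17,.07),X,.015,-1)
    Lf=edge("top",g,f(.02,.19,.07),f(.13,.19,.07),Y,.015,-1);Rt=edge("top",g,f(.02,-.19,.07),f(.13,-.19,.07),Y,.015,1)
    dx=(F[0]+F[1]+B[0]+B[1])/4; dy=(Lf[0]+Lf[1]+Rt[0]+Rt[1])/4; da=-((F[0]-F[1]+B[0]-B[1])/2/.34)
    x,y=x+dx*X[0]+dy*Y[0],y+dx*X[1]+dy*Y[1]; a+=da
print("dryer",x,y,a,np.round(F+B+Lf+Rt,4))
f,R=fr(x,y,a); X,Y=R[:,0],R[:,1]
print("bottom edge",np.round(edge("top",g,f(0,.17,0),f(0,-.17,0),X,.015,-1),4))
for b in range(4): print("bay",b,np.round(f(0,.126-.084*b,0),4))
# dryer-frame ortho of pointer/marker zone
for cam in I:
  for nm,u0,z in (("pointer",.022,.075),("flag",.003,.076)):
    s=np.arange(-.16,.1,.0005); P=np.array([f(u,v,z) for u in np.arange(u0-.006,u0+.007,.002) for v in s])
    q=px(cam,P); p=map_coordinates(I[cam].astype(float).mean(2),[q[:,1],q[:,0]],order=1).reshape(-1,len(s)).mean(0)
    k=np.argsort(p)[:6]; print(cam,nm,np.round(s[k],4),p[k].round(),np.median(p))
E
python3 m1.py
```

```text
top [ 0.4572  0.3399 -0.1039] 0.0625
top [ 0.4638  0.2313 -0.0673] 0.0645
top [ 0.438  -0.3505 -0.0905] 0.066
scene [ 0.4592  0.3402 -0.1042] 0.0635
scene [ 0.4656  0.2316 -0.0548] 0.0645
scene [ 0.4401 -0.3504 -0.0851] 0.0635
dryer 0.586392200185997 0.020988371765120976 -0.10540018943316203 [ 1.900e-03  1.600e-03  1.000e-04  9.167e-01 -1.900e-03 -1.600e-03
  1.000e-04  9.167e-01 -1.800e-03 -2.100e-03  1.000e-04  9.167e-01
  2.200e-03  2.000e-03  1.000e-04  9.333e-01]
bottom edge [-2.8e-03 -1.4e-03  4.0e-04  9.5e-01]
bay 0 [0.5996 0.1463 0.    ]
bay 1 [0.5908 0.0628 0.    ]
bay 2 [ 0.582  -0.0208  0.    ]
bay 3 [ 0.5731 -0.1043  0.    ]
top pointer [-0.004  -0.0045 -0.005  -0.0035 -0.0055 -0.003 ] [134. 134. 134. 135. 135. 136.] 147.21244481963845
top flag [-0.0055 -0.005  -0.006  -0.0045 -0.0065 -0.004 ] [94. 94. 94. 94. 95. 95.] 109.42961585710407
scene pointer [-0.0045 -0.004  -0.005  -0.0035 -0.0055 -0.003 ] [83. 83. 84. 84. 84. 85.] 121.34459489982979
scene flag [-0.002  -0.0015 -0.0025 -0.001  -0.003  -0.0005] [102. 102. 103. 103. 103. 103.] 118.96380610047214
```

```bash
cat >> h.py <<'E'
from scipy.spatial.transform import Rotation as Ro
def plan(*W):
    """W: grasp-point targets (x,y,z,yaw of tool x). Prints rows in tool units from the present measured pose"""
    o=r.get_obs(); p=o["ee_pos"]; R=Ro.from_quat(o["orientation"])
    print("t %.2f grasp now"%o["time"],np.round(p+R.apply([0,0,r.grip_depth]),4),"yaw %.4f"%np.arctan2(*R.as_matrix()[1::-1,0]),"w %.4f ff %.1f"%(o["width"],o["finger_force"]),"F",np.round(o["force"],1))
    for x,y,z,yaw in W:
        T=Ro.from_euler("z",yaw)*Ro.from_euler("x",np.pi)
        t=np.array([x,y,z])-T.apply([0,0,r.grip_depth])
        s=R.inv().apply(t-p)/.5; v=(R.inv()*T).as_rotvec()/np.pi
        print(np.round(s,4),np.round(v,4))
E
python3 -c "
from h import *
plan((.3982,-.3469,.20,-.0905),(.3982,-.3469,.052,-.0905))"
```

```text
t 0.10 grasp now [ 0.146  -0.5557  0.2566] yaw 0.2568 w 0.0880 ff 0.0 F [0.7 0.3 0.1]
[ 0.5939 -0.2761  0.1138] [-0.0005 -0.      0.1105]
[ 0.5939 -0.2756  0.4098] [-0.0005 -0.      0.1105]
```

Call:
servo_tool(
  steps="0.594 -0.276 0.114 0 0 0.1105 0.5; 0.594 -0.276 0.114 0 0 0.1105 0.5; 0.594 -0.276 0.114 0 0 0.1105 0.5; 0.594 -0.276 0.114 0 0 0.1105 0.5; 0.594 -0.276 0.114 0 0 0.1105 0.5; 0.594 -0.276 0.114 0 0 0.1105 0.5; 0.594 -0.276 0.114 0 0 0.1105 0.5; 0.594 -0.276 0.114 0 0 0.1105 0.5; 0.594 -0.276 0.114 0 0 0.1105 0.5",
  squeeze=15,
)

```text
time: 1.23
ee_pos: [0.3974, -0.3483, 0.3479]
orientation: [0.999, -0.046, 0.0, 0.0]
force: [0.0, -0.0, 0.6]
width: 0.0443
finger_force: 0.0
```

```bash
python3 -c "
from h import *
plan((.3982,-.3469,.052,-.0905))"
```

```text
t 1.23 grasp now [ 0.3975 -0.3483  0.2006] yaw -0.0922 w 0.0443 ff 0.0 F [ 0.  -0.   0.6]
[ 0.0012 -0.003   0.2973] [ 0.0001 -0.     -0.0005]
```

Call:
servo_tool(
  steps="0.001 -0.002 0.12 0 0 0 0.5; 0.001 -0.002 0.22 0 0 0 0.5; 0.001 -0.002 0.297 0 0 0 0.5; 0.001 -0.002 0.297 0 0 0 0.5; 0.001 -0.002 0.297 0 0 0 0.5; 0.001 -0.002 0.297 0 0 0 0.1; 0.001 -0.002 0.297 0 0 0 0; 0.001 -0.002 0.297 0 0 0 0; 0.001 -0.002 0.297 0 0 0 0",
  squeeze=15,
)

```text
time: 2.35
ee_pos: [0.399, -0.3465, 0.1998]
orientation: [0.999, -0.045, 0.0, 0.0]
force: [-1.0, -0.1, 5.0]
width: 0.0115
finger_force: 15.0
```

```bash
cat > look.py <<'E'
import sys
from h import *
D=(.586392,.020988,-.1054)
def grab(n=1):
    I={}
    for c in ("top","scene"):
        I[c]=r.camera(c)[0]
    return I
def save(I,nm): np.savez(nm,**I)
E
python3 - <<'E'
from look import *
f,R=fr(*D)
# bay3: approach with fin, leading edge 25 mm before the mouth
def fin(b,x): return f(x-.04,.126-.084*b,0)
plan((*fin(3,-.10)[:2],.052,D[2]),(*fin(3,0)[:2],.052,D[2]))
I=grab(); save(I,"g1.npz")
for c in I:
    print(c,dline(c,I[c].astype(float).mean(2),.438,-.3505,-.09))
E
```

```text
t 2.35 grasp now [ 0.3991 -0.3466  0.0525] yaw -0.0903 w 0.0115 ff 15.0 F [-1.  -0.1  5. ]
[ 0.0231 -0.518   0.0007] [ 0.0002 -0.0002  0.0048]
[ 0.2231 -0.5149  0.0008] [ 0.0002 -0.0002  0.0048]
top (array([ 0.41973093, -0.34724817,  0.16882704]), np.float64(0.08499999999999999))
scene (array([ 0.4250257 , -0.35613857,  0.6972883 ]), np.float64(0.07300000000000001))
```

Call:
servo_tool(
  steps="0.005 -0.06 -0.002 0 0 0.001 0; 0.01 -0.14 -0.002 0 0 0.002 0; 0.015 -0.22 -0.002 0 0 0.003 0; 0.02 -0.3 -0.002 0 0 0.0048 0; 0.023 -0.38 -0.002 0 0 0.0048 0; 0.023 -0.46 -0.002 0 0 0.0048 0; 0.023 -0.518 -0.002 0 0 0.0048 0; 0.023 -0.518 -0.002 0 0 0.0048 0; 0.023 -0.518 0 0 0 0.0048 0",
  squeeze=20,
)

```text
time: 3.58
ee_pos: [0.4337, -0.0888, 0.1997]
orientation: [0.999, -0.053, -0.001, -0.001]
force: [-5.8, 11.9, 22.4]
width: 0.0123
finger_force: 20.0
```

```bash
python3 - <<'E'
from look import *
f,R=fr(*D)
def fin(b,x): return f(x-.04,.126-.084*b,0)
plan((*fin(3,-.06)[:2],.0525,D[2]),(*fin(3,-.006)[:2],.0525,D[2]))
I=grab(); save(I,"g1.npz")
x,y=f(-.10,-.126,0)[:2]
for c in I:
    print(c,dline(c,I[c].astype(float).mean(2),x,y,D[2]))
o=[ortho(c,I[c],.008,.40,.62,-.25,.02,.0007) for c in I]
cv2.imwrite("pics/ins1.png",np.hstack(o)[:,:,::-1])
E
```

```text
t 3.58 grasp now [ 0.4336 -0.0884  0.0524] yaw -0.1052 w 0.0123 ff 20.0 F [-5.8 11.9 22.4]
[ 0.0806  0.0016 -0.0002] [-0.0007  0.0004  0.0001]
[ 0.1886  0.0016 -0.0004] [-0.0007  0.0004  0.0001]
top (array([ 0.48046554, -0.08922426,  0.98408036]), np.float64(0.05450000000000001))
scene (array([ 0.4748447 , -0.09190421, -0.11438618]), np.float64(0.063))
```

View pics/ins1.png

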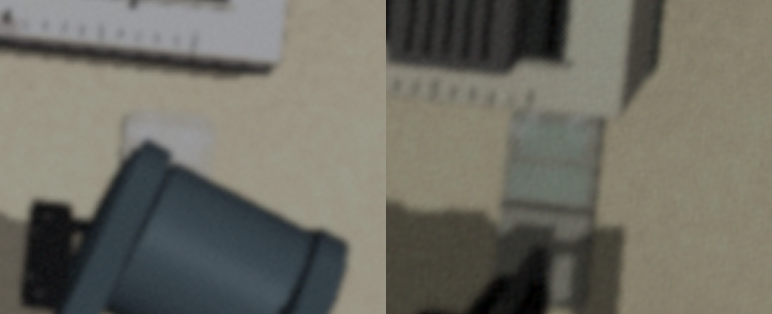

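Scene view (right half) shows the dark line clearly at about (548,207), with the leading edge just before the mouth. The top view is blocked by the arm. I'll ease off the downward force and go in.

Call:
servo_tool(
  steps="0.0 0.0015 -0.004 0 0 0 0; 0.02 0.003 -0.004 0 0 0 0; 0.05 0.003 -0.004 0 0 0 0; 0.08 0.003 -0.004 0 0 0 0; 0.1 0.003 -0.004 0 0 0 0; 0.1 0.003 -0.004 0 0 0 0",
  squeeze=20,
)

```text
time: 4.42
ee_pos: [0.484, -0.0962, 0.2011]
orientation: [0.999, -0.052, 0.0, 0.0]
force: [-0.6, 0.2, -2.2]
width: 0.0118
finger_force: 20.0
```

```bash
cat >> look.py <<'E'
f,R=fr(*D)
def fin(b,x): return f(x-.04,.126-.084*b,0)
def where(b,x,lk=True,c="scene"):
    plan((*fin(b,x)[:2],.0525,D[2]),(*fin(b,-.005)[:2],.0525,D[2]))
    if lk:
        im=r.camera(c)[0]; np.savez("w.npz",**{c:im}); P=f(x,.126-.084*b,0)[:2]
        v,w=dline(c,im.astype(float).mean(2),*P,D[2]); u=R[:2,:2].T@(v[:2]-np.array(D[:2]))
        print(c,"line in bay frame x %.4f y %.4f da %.4f w %.3f"%(u[0],u[1]-(.126-.084*b),v[2]-D[2],w))
E
python3 -c "
from look import *
where(3,-.05)"
```

```text
t 4.42 grasp now [ 0.4841 -0.0963  0.0538] yaw -0.1049 w 0.0118 ff 20.0 F [-0.6  0.2 -2.2]
[-0.0011 -0.0027  0.0026] [ 0.     -0.0001  0.0002]
[ 0.0889 -0.0026  0.0026] [ 0.     -0.0001  0.0002]
scene line in bay frame x -0.0489 y -0.0005 da 0.0011 w 0.061
```

Call:
servo_tool(
  steps="0.03 0 0 0 0 0 0; 0.06 0 0 0 0 0 0; 0.085 0 0 0 0 0 0; 0.09 0 0 0 0 0 0; 0.09 0 0.002 0 0 0 0; 0.09 0 0.002 0 0 0 0",
  squeeze=20,
)

```text
time: 5.22
ee_pos: [0.5276, -0.1008, 0.2]
orientation: [0.999, -0.053, -0.0, -0.0]
force: [-0.3, -0.6, -0.9]
width: 0.0119
finger_force: 20.0
```

```bash
python3 -c "
from look import *
where(3,-.005)"
```

```text
t 5.22 grasp now [ 0.5275 -0.1007  0.0527] yaw -0.1054 w 0.0119 ff 20.0 F [-0.3 -0.6 -0.9]
[ 0.0014 -0.0025  0.0005] [-0.      0.0002 -0.    ]
[ 0.0014 -0.0025  0.0005] [-0.      0.0002 -0.    ]
scene line in bay frame x 0.0127 y 0.0127 da -0.3279 w 0.054
```

Call:
servo_tool(
  steps="0.09 0 0.002 0 0 0 0.4; 0 0 0 0 0 0 0.4; 0 0 -0.001 0 0 0 0.4",
)

```text
time: 5.65
ee_pos: [0.5251, -0.0999, 0.1991]
orientation: [0.999, -0.053, -0.003, -0.001]
force: [0.2, -0.6, 1.0]
width: 0.035
finger_force: 0.0
```

That call was wrong: I reused the old forward shift, so the tool went ahead and came back. I'll retreat and check the carrier before anything else.

Call:
servo_tool(
  steps="0 0 -0.1 0 0 0 0.4; 0 0 -0.2 0 0 0 0.4; -0.1 -0.1 -0.3 0 0 0 0.4; -0.2 -0.2 -0.3 0 0 0 0.4; -0.3 -0.3 -0.3 0 0 0 0.4; -0.3 -0.4 -0.3 0 0 0 0.4; -0.3 -0.5 -0.3 0 0 0 0.4; -0.3 -0.5 -0.3 0 0 0 0.4",
)

```text
time: 6.65
ee_pos: [0.4046, 0.167, 0.3519]
orientation: [0.999, -0.05, 0.001, -0.001]
force: [0.6, 0.6, 0.4]
width: 0.0353
finger_force: 0.0
```

```bash
python3 - <<'E'
from look import *
where(3,0,c="top")
im=np.load("w.npz")["top"]
a=ortho("top",im,.008,.36,.82,-.27,.25,.0009)
cv2.imwrite("pics/aft1.png",a[:,:,::-1])
E
```

```text
t 6.65 grasp now [0.405  0.1672 0.2046] yaw -0.0991 w 0.0353 ff 0.0 F [0.6 0.6 0.4]
[0.3082 0.5065 0.3044] [-0.0004 -0.0009  0.002 ]
[0.2982 0.5064 0.3044] [-0.0004 -0.0009  0.002 ]
top line in bay frame x 0.0035 y -0.0000 da 0.0093 w 0.089
```

View pics/aft1.png

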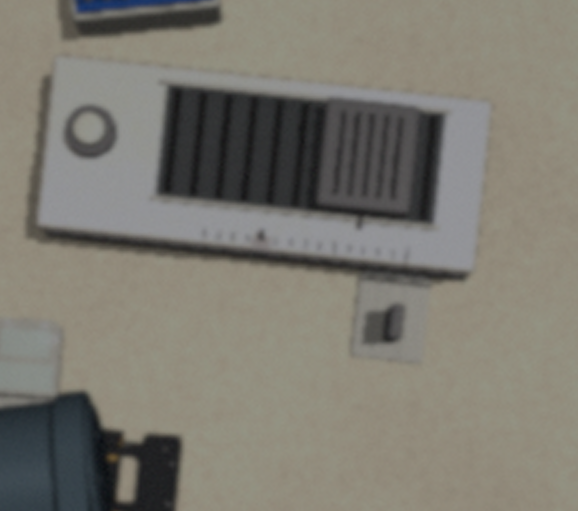

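The carrier sits straight in bay3 with its trailing edge near (386,357). By eye its line is a few mm short of the face. I'll fit the trailing edge, calibrated on the undisturbed carriers.

```bash
cat >> look.py <<'E'
def chroma(im):
    im=cv2.GaussianBlur(im.astype(np.float32),(0,0),.6); return (im[...,2]-im[...,0]).astype(float)
def tail(cam,im,x,y,a,L=.012):
    """trailing edge & sides; pose guess x,y,a -> offsets (x shift, slope, left/right side offsets)"""
    q,Rr=fr(x,y,a); g=chroma(im); z=.006
    E=edge(cam,g,q(-.07,.024,z),q(-.07,-.024,z),Rr[:,0],L,1)
    S=[edge(cam,g,q(-.065,s*.032,z),q(-.01,s*.032,z),Rr[:,1],L,-s) for s in (1,-1)]
    return [np.round(E,4)]+[np.round(s,4) for s in S]
def inbay(b,x=0,y=0,im=None):
    im=r.camera("top")[0] if im is None else im
    q=f(x,.126-.084*b+y,0); E,Lf,Rt=tail("top",im,*q[:2],D[2])
    print("bay%d: x %.4f  y %.4f  yaw rel %.4f | side slopes %.4f %.4f fit"%(b,x+(E[0]+E[1])/2,y+(Lf[0]+Lf[1]+Rt[0]+Rt[1])/4,-(E[0]-E[1])/.048,(Lf[1]-Lf[0])/.055,(Rt[1]-Rt[0])/.055),E[2:],Lf,Rt)
E
python3 - <<'E'
from look import *
t=np.load("top0.npz")["im"]
for v in ((.4572,.3399,-.1039),(.4638,.2313,-.0673),(.438,-.3505,-.0905)): print(*tail("top",t,*v))
im=np.load("w.npz")["top"]; inbay(3,-.005,0,im)
plan((.4239,.2340,.12,-.067),(.4239,.2340,.0525,-.067))
E
```

```text
[-7.000e-04 -5.000e-04  1.000e-04  7.667e-01] [7.0e-04 1.8e-03 2.0e-04 8.5e-01] [-1.0e-03 -6.0e-04  2.0e-04  8.5e-01]
[-0.e+00 -9.e-04  2.e-04  1.e+00] [ 1.0e-04 -1.0e-04  2.0e-04  8.5e-01] [-1.000e-03 -1.000e-03  1.000e-04  8.333e-01]
[-6.e-04 -2.e-04  2.e-04  1.e+00] [1.8e-03 1.6e-03 1.0e-04 8.0e-01] [-1.000e-03 -1.600e-03  1.000e-04  5.667e-01]
bay3: x -0.0070  y -0.0010  yaw rel -0.0229 | side slopes -0.0018 -0.0109 fit [2.000e-04 8.667e-01] [-5.000e-04 -6.000e-04  2.000e-04  9.167e-01] [-1.200e-03 -1.800e-03  1.000e-04  8.167e-01]
t 6.70 grasp now [0.4053 0.1657 0.2043] yaw -0.1007 w 0.0352 ff 0.0 F [0.2 0.1 0.3]
[ 0.0236 -0.1398  0.1687] [-0.0002 -0.0007 -0.0107]
[ 0.0233 -0.1397  0.3037] [-0.0002 -0.0007 -0.0107]
```

Call:
servo_tool(
  steps="0.012 -0.07 0.08 0 0 -0.0107 0.5; 0.023 -0.14 0.17 0 0 -0.0107 0.5; 0.023 -0.14 0.25 0 0 -0.0107 0.5; 0.023 -0.14 0.303 0 0 -0.0107 0.5; 0.023 -0.14 0.303 0 0 -0.0107 0.5; 0.023 -0.14 0.303 0 0 -0.0107 0.5; 0.023 -0.14 0.303 0 0 -0.0107 0; 0.023 -0.14 0.303 0 0 -0.0107 0; 0.023 -0.14 0.303 0 0 -0.0107 0; 0.023 -0.14 0.301 0 0 -0.0107 0",
  squeeze=20,
)

```text
time: 7.95
ee_pos: [0.4238, 0.232, 0.2003]
orientation: [0.999, -0.036, -0.0, 0.0]
force: [-0.7, 0.2, -2.4]
width: 0.0121
finger_force: 19.9
```

```bash
python3 -c "
from look import *
where(1,-.10,False)
plan((*fin(1,-.05)[:2],.0535,D[2]))"
```

```text
t 7.95 grasp now [0.4238 0.232  0.053 ] yaw -0.0715 w 0.0121 ff 19.9 F [-0.7  0.2 -2.4]
[0.0775 0.3042 0.001 ] [0.     0.     0.0108]
[0.2674 0.3107 0.001 ] [0.     0.     0.0108]
t 7.95 grasp now [0.4238 0.232  0.053 ] yaw -0.0715 w 0.0121 ff 19.9 F [-0.7  0.2 -2.4]
[ 0.1774  0.3076 -0.001 ] [0.     0.     0.0108]
```

Call:
servo_tool(
  steps="0.01 0.05 -0.002 0 0 0.003 0; 0.03 0.13 -0.002 0 0 0.007 0; 0.05 0.21 -0.002 0 0 0.0108 0; 0.07 0.29 -0.002 0 0 0.0108 0; 0.0775 0.305 -0.002 0 0 0.0108 0; 0.0775 0.305 -0.002 0 0 0.0108 0; 0.0775 0.305 -0.002 0 0 0.0108 0",
  squeeze=20,
)

```text
time: 8.82
ee_pos: [0.4512, 0.078, 0.201]
orientation: [0.999, -0.052, -0.0, -0.0]
force: [-0.1, -0.3, -3.1]
width: 0.0119
finger_force: 20.0
```

```bash
python3 -c "
from look import *
where(1,-.10)
plan((*fin(1,-.05)[:2],.0535,D[2]))"
```

```text
t 8.82 grasp now [0.4511 0.078  0.0537] yaw -0.1047 w 0.0119 ff 20.0 F [-0.1 -0.3 -3.1]
[0.0008 0.0009 0.0024] [-0.0001  0.0003  0.0002]
[0.1908 0.001  0.0022] [-0.0001  0.0003  0.0002]
scene line in bay frame x -0.1002 y 0.0010 da 0.0067 w 0.063
t 8.88 grasp now [0.4511 0.0781 0.0537] yaw -0.1043 w 0.0117 ff 20.0 F [-0.8 -0.3 -1.6]
[0.1008 0.0012 0.0004] [-0.0001  0.0002  0.0003]
```

Call:
servo_tool(
  steps="0.03 0.002 0 0 0 0 0; 0.07 0.002 0 0 0 0 0; 0.1 0.002 0 0 0 0 0; 0.13 0.002 0 0 0 0 0; 0.16 0.002 0 0 0 0 0; 0.19 0.002 0 0 0 0 0; 0.2 0.002 0 0 0 0 0; 0.2 0.002 0.002 0 0 0 0; 0.2 0.002 0.002 0 0 0 0; 0.2 0.002 0.002 0 0 0 0.4; 0.2 0.002 0.002 0 0 0 0.4; 0.2 0.002 -0.05 0 0 0 0.4",
  squeeze=20,
)

```text
time: 10.38
ee_pos: [0.5498, 0.0656, 0.2248]
orientation: [0.999, -0.053, -0.002, -0.0]
force: [0.1, -0.6, 0.3]
width: 0.035
finger_force: 0.0
```

```bash
python3 -c "
from look import *
v=np.array([.4572,.3399]);a=-.1039
w=v-.04*np.array([np.cos(a),np.sin(a)])
plan((*w,.2,a),(*w,.053,a))"
```

```text
t 10.38 grasp now [0.5491 0.0656 0.0775] yaw -0.1058 w 0.0350 ff 0.0 F [ 0.1 -0.6  0.3]
[-0.3231 -0.5259 -0.2437] [ 0.      0.0014 -0.0006]
[-0.3218 -0.5259  0.0503] [ 0.      0.0014 -0.0006]
```

Call:
servo_tool(
  steps="0 0 -0.08 0 0 0 0.4; 0 0 -0.16 0 0 0 0.4; -0.08 -0.1 -0.24 0 0 0 0.5; -0.16 -0.2 -0.24 0 0 0 0.5; -0.24 -0.3 -0.24 0 0 0 0.5; -0.32 -0.4 -0.24 0 0 0 0.5; -0.322 -0.526 -0.24 0 0 0 0.5; -0.322 -0.526 -0.24 0 0 0 0.5; -0.322 -0.526 -0.24 0 0 0 0.5; -0.322 -0.526 -0.24 0 0 0 0.5",
)

```text
time: 11.62
ee_pos: [0.4189, 0.3429, 0.346]
orientation: [0.999, -0.053, -0.0, 0.0]
force: [0.0, -0.6, 0.1]
width: 0.0439
finger_force: 0.0
```

```bash
python3 - <<'E'
from look import *
im=r.camera("top")[0]; np.savez("t2.npz",top=im)
inbay(3,-.006,0,im); inbay(1,-.003,0,im)
s=r.camera("scene")[0]
print(dline("scene",s.astype(float).mean(2),.4592,.3402,-.104))
v=np.array([.4572,.3399]);a=-.1039
w=v-.04*np.array([np.cos(a),np.sin(a)])
plan((*w,.053,a))
cv2.imwrite("pics/t2.png",cv2.resize(im[100:340,130:510],None,fx=2,fy=2)[:,:,::-1])
E
```

```text
bay3: x -0.0070  y -0.0011  yaw rel -0.0229 | side slopes -0.0036 0.0036 fit [1.000e-04 8.833e-01] [-5.000e-04 -7.000e-04  2.000e-04  7.167e-01] [-1.800e-03 -1.600e-03  1.000e-04  7.333e-01]
bay1: x -0.0016  y -0.0021  yaw rel -0.0000 | side slopes -0.0236 -0.0091 fit [2.e-04 1.e+00] [-1.000e-03 -2.300e-03  1.000e-04  7.833e-01] [-2.3e-03 -2.8e-03  1.0e-04  8.5e-01]
(array([ 0.45912601,  0.34096178, -0.09977816]), np.float64(0.0645))
t 11.72 grasp now [0.4191 0.3426 0.1988] yaw -0.1077 w 0.0440 ff 0.0 F [ 0.1 -1.3 -0.3]
[-0.0036 -0.0025  0.2916] [ 0.0001  0.0001 -0.0012]
```

View pics/t2.png

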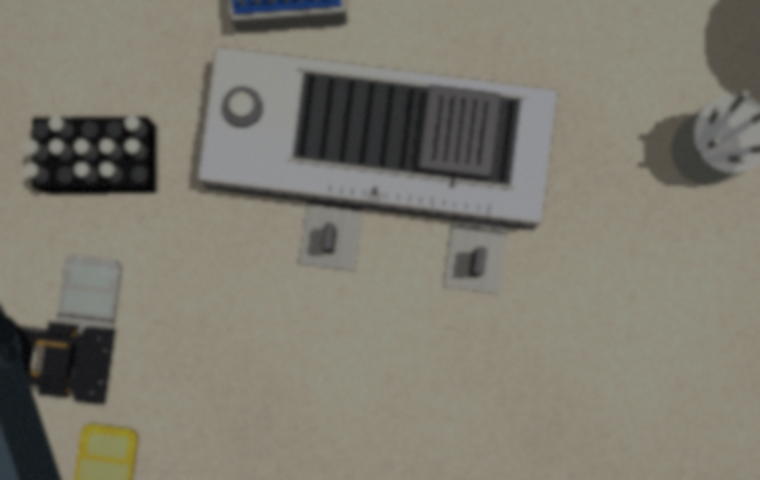

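Both placed carriers sit straight: bay1 measures about −1 mm, bay3 about −6.5 mm (to be mended). Now the third carrier.

Call:
servo_tool(
  steps="-0.0035 -0.0025 0.1 0 0 -0.001 0.5; -0.0035 -0.0025 0.2 0 0 -0.001 0.5; -0.0035 -0.0025 0.291 0 0 -0.001 0.5; -0.0035 -0.0025 0.291 0 0 -0.001 0.5; -0.0035 -0.0025 0.291 0 0 -0.001 0.5; -0.0035 -0.0025 0.291 0 0 -0.001 0; -0.0035 -0.0025 0.291 0 0 -0.001 0; -0.0035 -0.0025 0.291 0 0 -0.001 0; -0.0035 -0.0025 0.289 0 0 -0.001 0",
  squeeze=20,
)

```text
time: 12.85
ee_pos: [0.4169, 0.3454, 0.2019]
orientation: [0.999, -0.051, 0.0, -0.0]
force: [0.7, 0.2, -1.4]
width: 0.0119
finger_force: 20.0
```

```bash
python3 -c "
from look import *
where(0,-.10,False)"
```

```text
t 12.85 grasp now [0.417  0.3454 0.0546] yaw -0.1025 w 0.0119 ff 20.0 F [ 0.7  0.2 -1.4]
[0.1242 0.358  0.0042] [-0.     -0.      0.0009]
[0.3142 0.3586 0.0042] [-0.     -0.      0.0009]
```

Call:
servo_tool(
  steps="0 0.06 0 0 0 0 0; 0.01 0.13 0 0 0 0.001 0; 0.03 0.2 0 0 0 0.001 0; 0.06 0.28 0 0 0 0.001 0; 0.1 0.34 0 0 0 0.001 0; 0.124 0.358 0 0 0 0.001 0; 0.124 0.358 0 0 0 0.001 0; 0.124 0.358 0 0 0 0.001 0",
  squeeze=20,
)

```text
time: 13.85
ee_pos: [0.4601, 0.1617, 0.2016]
orientation: [0.999, -0.053, -0.0, -0.0]
force: [1.1, -1.6, -1.3]
width: 0.012
finger_force: 20.0
```

```bash
python3 -c "
from look import *
where(0,-.10)"
```

```text
t 13.85 grasp now [0.4601 0.1617 0.0543] yaw -0.1051 w 0.0120 ff 20.0 F [ 1.1 -1.6 -1.3]
[0.0007 0.0014 0.0037] [-0.      0.      0.0001]
[0.1907 0.0014 0.0037] [-0.      0.      0.0001]
scene line in bay frame x -0.0987 y 0.0007 da 0.0114 w 0.065
```

Call:
servo_tool(
  steps="0.03 0.002 0 0 0 0 0; 0.07 0.002 0 0 0 0 0; 0.1 0.002 0 0 0 0 0; 0.13 0.002 0 0 0 0 0; 0.16 0.002 0 0 0 0 0; 0.19 0.002 0 0 0 0 0; 0.197 0.002 0 0 0 0 0; 0.197 0.002 0.003 0 0 0 0; 0.197 0.002 0.003 0 0 0 0; 0.197 0.002 0.003 0 0 0 0.4; 0.197 0.002 0.003 0 0 0 0.4; 0.197 0.002 -0.05 0 0 0 0.4",
  squeeze=20,
)

```text
time: 15.4
ee_pos: [0.5566, 0.1496, 0.2246]
orientation: [0.999, -0.053, -0.003, 0.0]
force: [-0.4, -0.7, 0.1]
width: 0.0352
finger_force: 0.0
```

```bash
python3 -c "
from look import *
w=fin(3,-.0065)
plan((*w[:2],.2,D[2]),(*w[:2],.053,D[2]))"
```

```text
t 15.40 grasp now [0.5558 0.1496 0.0773] yaw -0.1057 w 0.0352 ff 0.0 F [-0.4 -0.7  0.1]
[-0.008   0.5018 -0.2449] [ 0.0003  0.0018 -0.0001]
[-0.0063  0.5015  0.049 ] [ 0.0003  0.0018 -0.0001]
```

Call:
servo_tool(
  steps="0 0 -0.12 0 0 0 0.4; -0.02 0.1 -0.24 0 0 0 0.4; -0.02 0.2 -0.24 0 0 0 0.4; -0.02 0.3 -0.24 0 0 0 0.4; -0.007 0.4 -0.24 0 0 0 0.4; -0.007 0.5015 -0.24 0 0 0 0.4; -0.007 0.5015 -0.24 0 0 0 0.4; -0.007 0.5015 -0.24 0 0 0 0.4; -0.007 0.5015 -0.24 0 0 0 0.4",
)

```text
time: 16.52
ee_pos: [0.5283, -0.098, 0.3465]
orientation: [0.999, -0.052, -0.0, -0.0]
force: [0.2, -1.1, -0.2]
width: 0.0354
finger_force: 0.0
```

```bash
python3 - <<'E'
from look import *
im=r.camera("top")[0]; np.savez("t3.npz",top=im)
inbay(0,0,0,im); inbay(1,0,0,im)
w=fin(3,-.0065); plan((*w[:2],.053,D[2]))
E
```

```text
bay0: x -0.0011  y -0.0022  yaw rel -0.0042 | side slopes 0.0073 0.0182 fit [1.e-04 8.e-01] [-1.4e-03 -1.0e-03  2.0e-04  1.0e+00] [-3.6e-03 -2.6e-03  2.0e-04  7.5e-01]
bay1: x -0.0010  y -0.0023  yaw rel 0.0208 | side slopes -0.0091 -0.0036 fit [1.0e-04 7.5e-01] [-1.900e-03 -2.400e-03  2.000e-04  8.833e-01] [-2.3e-03 -2.5e-03  1.0e-04  8.5e-01]
t 16.57 grasp now [ 0.5283 -0.0979  0.1993] yaw -0.1038 w 0.0353 ff 0.0 F [-0.4 -0.6 -1. ]
[-0.0024  0.0033  0.2925] [-0.0001  0.0001  0.0005]
```

Call:
servo_tool(
  steps="-0.002 0.003 0.1 0 0 0 0.4; -0.002 0.003 0.2 0 0 0 0.4; -0.002 0.003 0.292 0 0 0 0.4; -0.002 0.003 0.292 0 0 0 0.4; -0.002 0.003 0.292 0 0 0 0; -0.002 0.003 0.292 0 0 0 0; -0.002 0.003 0.292 0 0 0 0; 0.004 0.003 0.292 0 0 0 0; 0.0105 0.003 0.292 0 0 0 0; 0.0105 0.003 0.292 0 0 0 0",
  squeeze=15,
)

```text
time: 17.82
ee_pos: [0.5328, -0.1015, 0.2026]
orientation: [0.999, -0.053, -0.001, 0.0]
force: [-10.4, 1.0, 15.4]
width: 0.0119
finger_force: 15.0
```

Call:
servo_tool(
  steps="0 0 0 0 0 0 0; 0 0 0 0 0 0 0.4; 0 0 0 0 0 0 0.4; 0 0 -0.1 0 0 0 0.4; 0 0 -0.2 0 0 0 0.4; -0.12 0.1 -0.3 0 0 0 0.4; -0.24 0.2 -0.3 0 0 0 0; -0.24 0.3 -0.3 0 0 0 0; -0.24 0.3 -0.3 0 0 0 0; -0.24 0.3 -0.3 0 0 0 0",
)

```text
time: 19.08
ee_pos: [0.3976, -0.2391, 0.3511]
orientation: [0.999, -0.054, 0.0, 0.0]
force: [-0.7, 0.2, -0.1]
width: 0.0004
finger_force: 0.0
```

```bash
python3 - <<'E'
from look import *
im=r.camera("top")[0]; sc=r.camera("scene")[0]; np.savez("t4.npz",top=im,scene=sc)
for b in (0,1,3): inbay(b,0,0,im)
plan()
# rectified dryer-frame view around pointer/flag, 0.25 mm/px
def dview(cam,I,z,u0,u1,v0,v1,res=.00025):
    U,V=np.meshgrid(np.arange(u1,u0,-res),np.arange(v1,v0,-res),indexing="ij")
    P=np.stack([U,V,np.full_like(U,z)],-1)@R.T+np.array([*D[:2],0])
    q=px(cam,P).astype(np.float32).reshape(*U.shape,2)
    return cv2.remap(I,q[...,0],q[...,1],cv2.INTER_CUBIC)
a=[dview(c,I,.075,-.01,.06,-.13,.03) for c,I in (("top",im),("scene",sc))]
cv2.imwrite("pics/pt.png",np.vstack(a)[:,:,::-1]); print(a[0].shape)
E
```

```text
bay0: x -0.0012  y -0.0019  yaw rel 0.0042 | side slopes 0.0055 0.0000 fit [1.e-04 8.e-01] [-1.4e-03 -1.1e-03  2.0e-04  9.5e-01] [-2.600e-03 -2.600e-03  1.000e-04  8.167e-01]
bay1: x -0.0015  y -0.0021  yaw rel -0.0000 | side slopes -0.0200 -0.0073 fit [2.e-04 1.e+00] [-1.200e-03 -2.300e-03  1.000e-04  7.667e-01] [-2.200e-03 -2.600e-03  1.000e-04  7.167e-01]
bay3: x -0.0044  y -0.0017  yaw rel 0.0417 | side slopes 0.0073 -0.0055 fit [1.000e-04 7.167e-01] [-1.2e-03 -8.0e-04  2.0e-04  8.5e-01] [-2.2e-03 -2.5e-03  1.0e-04  9.0e-01]
t 19.18 grasp now [ 0.3983 -0.2375  0.2033] yaw -0.1062 w 0.0004 ff 0.0 F [-0.5  0.  -0.2]
(280, 640, 3)
```

View pics/pt.png

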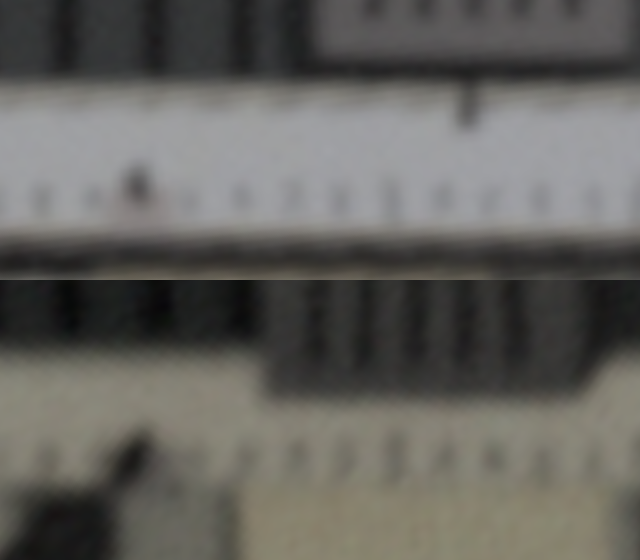

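bay3 still measures about −4 mm, since the slide bound a little, and I'll mend that later. The rectified view shows the pointer at (466,105), y = −0.0865, and the flag at (136,185), y = −0.004. That leaves about 82 mm to go.

```bash
python3 - <<'E'
from look import *
g=lambda v,z:(*f(.085,v,0)[:2],z,D[2])
plan(g(-.158,.2),g(-.158,.1),g(-.10,.1))
E
```

```text
t 19.18 grasp now [ 0.3983 -0.2375  0.2033] yaw -0.1062 w 0.0004 ff 0.0 F [-0.5  0.  -0.2]
[ 0.4895 -0.2382  0.0068] [-0.0001 -0.     -0.0003]
[ 0.4895 -0.2381  0.2068] [-0.0001 -0.     -0.0003]
[ 0.4894 -0.3541  0.2069] [-0.0001 -0.     -0.0003]
```

Call:
servo_tool(
  steps="0.12 -0.06 0.0 0 0 0 0; 0.24 -0.12 0.0 0 0 0 0; 0.36 -0.18 0.0 0 0 0 0; 0.489 -0.237 0.0 0 0 0 0; 0.489 -0.237 0.0 0 0 0 0; 0.489 -0.237 0.1 0 0 0 0; 0.489 -0.237 0.18 0 0 0 0; 0.489 -0.237 0.207 0 0 0 0; 0.489 -0.237 0.207 0 0 0 0; 0.489 -0.237 0.207 0 0 0 0",
)

```text
time: 20.42
ee_pos: [0.6548, -0.1458, 0.2494]
orientation: [0.999, -0.053, 0.002, 0.001]
force: [-0.3, -0.3, -0.2]
width: 0.0005
finger_force: 0.0
```

```bash
python3 - <<'E'
from look import *
g=lambda v,z:(*f(.085,v,0)[:2],z,D[2])
plan(g(-.145,.1),g(-.10,.1))
o=r.get_obs(); print((R.T@(o["ee_pos"]-np.array([*D[:2],0])))[:2], R.T@o["force"])
im=r.camera("top")[0]; sc=r.camera("scene")[0]
cv2.imwrite("pics/sh1.png",np.hstack([im[80:330,200:500],sc[200:450,220:520]])[:,:,::-1])
E
```

```text
t 20.43 grasp now [ 0.6552 -0.146   0.1021] yaw -0.1054 w 0.0005 ff 0.0 F [-0.3 -0.3 -0.2]
[-0.0011 -0.0274  0.0042] [ 0.0003 -0.001   0.    ]
[-0.0011 -0.1174  0.0041] [ 0.0003 -0.001   0.    ]
[ 0.08554789 -0.15870406] [-0.25308327 -0.37461691 -0.23294564]
```

View pics/sh1.png

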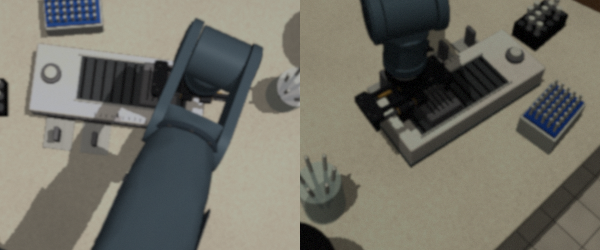

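Call:
servo_tool(
  steps="0 -0.02 0.004 0 0 0 0; 0 -0.035 0.004 0 0 0 0; 0 -0.05 0.004 0 0 0 0; 0 -0.065 0.004 0 0 0 0; 0 -0.08 0.004 0 0 0 0; 0 -0.095 0.004 0 0 0 0; 0 -0.11 0.004 0 0 0 0; 0 -0.125 0.004 0 0 0 0; 0 -0.14 0.004 0 0 0 0; 0 -0.147 0.004 0 0 0 0; 0 -0.147 0.004 0 0 0 0; 0 -0.147 0.004 0 0 0 0",
)

```text
time: 22.02
ee_pos: [0.6615, -0.0734, 0.2457]
orientation: [0.999, -0.053, 0.0, 0.001]
force: [-2.1, -6.0, 1.5]
width: 0.0005
finger_force: 2.8
```

```bash
cat >> look.py <<'E'
def dpos():
    o=r.get_obs(); Q=Ro.from_quat(o["orientation"]); p=o["ee_pos"]+Q.apply([0,0,r.grip_depth])
    print("dryer-frame grasp",np.round(R.T@(p-np.array([*D[:2],0])),4),"F",np.round(R.T@o["force"],1))
E
python3 -c "
from look import *
dpos()"
```

```text
dryer-frame grasp [ 0.0847 -0.0863  0.0984] F [-1.4 -6.2  1.5]
```

Call:
servo_tool(
  steps="0 0.02 0 0 0 0 0; 0 0.02 -0.1 0 0 0 0; 0 0.04 -0.2 0 0 0 0; -0.12 0.1 -0.2 0 0 0 0; -0.24 0.18 -0.2 0 0 0 0; -0.36 0.26 -0.2 0 0 0 0.2; -0.48 0.34 -0.2 0 0 0 0.4; -0.5 0.36 -0.2 0 0 0 0.4; -0.5 0.36 -0.2 0 0 0 0.4",
)

```text
time: 23.15
ee_pos: [0.392, -0.2265, 0.3454]
orientation: [0.998, -0.055, 0.0, 0.0]
force: [0.9, -0.0, 0.3]
width: 0.0349
finger_force: 0.0
```

```bash
cat >> look.py <<'E'
def pf(im,nm,g0):
    """pointer and flag y in dryer frame by dark column, top camera"""
    G=im.astype(float).mean(2); out=[]
    for u0,u1,z,v0,L in ((.024,.034,.075,g0,.015),(.006,.014,.076,-.004,.015)):
        s=np.arange(v0-L,v0+L,.00025); P=np.array([f(u,v,z) for u in np.arange(u0,u1,.001) for v in s])
        q=px("top",P); p=map_coordinates(G,[q[:,1],q[:,0]],order=1).reshape(-1,len(s)).mean(0)
        p=cv2.GaussianBlur(p.reshape(1,-1),(0,0),4)[0]; w=np.clip(np.median(p)-p-.4*(np.median(p)-p.min()),0,None)
        out+=[(w*s).sum()/w.sum(),p.min()-np.median(p)]
    print("pointer %.4f (%.0f) flag %.4f (%.0f) rel %.4f"%(*out,out[0]-out[2]))
    U,V=np.meshgrid(np.arange(.06,-.012,-.00025),np.arange(.04,-.11,-.00025),indexing="ij")
    P=np.stack([U,V,np.full_like(U,.075)],-1)@R.T+np.array([*D[:2],0])
    q=px("top",P).astype(np.float32).reshape(*U.shape,2)
    cv2.imwrite(nm,cv2.remap(im,q[...,0],q[...,1],cv2.INTER_CUBIC)[:,:,::-1])
E
python3 - <<'E'
from look import *
pf(np.load("t4.npz")["top"],"pics/p_old.png",-.0865)
im=r.camera("top")[0]; np.savez("t5.npz",top=im)
pf(im,"pics/p1.png",-.03)
for b in (0,1,3): inbay(b,0,0,im)
w=fin(3,-.004); plan((*w[:2],.053,D[2]))
E
```

```text
pointer -0.0869 (-29) flag -0.0046 (-32) rel -0.0823
pointer -0.0315 (-26) flag -0.0045 (-31) rel -0.0269
bay0: x -0.0011  y -0.0019  yaw rel -0.0000 | side slopes -0.0018 0.0109 fit [1.0e-04 8.5e-01] [-1.000e-03 -1.100e-03  2.000e-04  9.167e-01] [-3.000e-03 -2.400e-03  1.000e-04  8.833e-01]
bay1: x -0.0014  y -0.0021  yaw rel 0.0125 | side slopes -0.0091 -0.0109 fit [1.000e-04 7.167e-01] [-1.100e-03 -1.600e-03  2.000e-04  8.333e-01] [-2.600e-03 -3.200e-03  2.000e-04  7.833e-01]
bay3: x -0.0042  y -0.0018  yaw rel 0.0396 | side slopes 0.0164 0.0000 fit [2.0e-04 9.5e-01] [-1.600e-03 -7.000e-04  1.000e-04  7.167e-01] [-2.500e-03 -2.500e-03  1.000e-04  6.667e-01]
t 23.20 grasp now [ 0.3934 -0.2261  0.1983] yaw -0.1088 w 0.0349 ff 0.0 F [-0.3  0.9  1.1]
[ 0.243  -0.2808  0.2908] [ 0.0001 -0.0003 -0.0011]
```

View pics/p1.png

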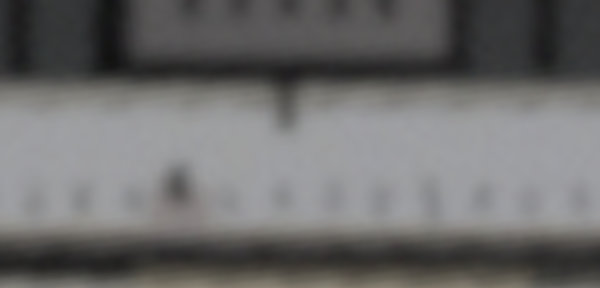

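The shutter moved about 55 mm and is still 27 mm short: pointer (285,110), flag (177,185). Before the last push I'll regrip the bay3 carrier and move it 4 mm.

Call:
servo_tool(
  steps="0.08 -0.1 0.06 0 0 -0.001 0.4; 0.16 -0.2 0.06 0 0 -0.001 0.4; 0.243 -0.281 0.06 0 0 -0.001 0.4; 0.243 -0.281 0.06 0 0 -0.001 0.4; 0.243 -0.281 0.16 0 0 -0.001 0.4; 0.243 -0.281 0.26 0 0 -0.001 0.4; 0.243 -0.281 0.285 0 0 -0.001 0.4; 0.243 -0.281 0.285 0 0 -0.001 0.4; 0.243 -0.281 0.285 0 0 -0.001 0; 0.243 -0.281 0.285 0 0 -0.001 0; 0.243 -0.281 0.285 0 0 -0.001 0",
  squeeze=10,
)

```text
time: 24.58
ee_pos: [0.5303, -0.099, 0.2043]
orientation: [0.999, -0.051, 0.001, 0.001]
force: [-0.1, -1.0, 5.9]
width: 0.0117
finger_force: 10.0
```

```bash
python3 -c "
from look import *
dpos(); w=fin(3,-.004); plan((*w[:2],.055,D[2]))"
```

```text
dryer-frame grasp [-0.0427 -0.1253  0.057 ] F [ 0.  -1.   5.9]
t 24.57 grasp now [ 0.5307 -0.0992  0.057 ] yaw -0.1028 w 0.0117 ff 10.0 F [-0.1 -1.   5.9]
[-0.0017  0.0016  0.0041] [ 0.0004 -0.0009  0.0008]
```

Call:
servo_tool(
  steps="0 0 -0.002 0 0 0 0; 0.002 0 -0.002 0 0 0 0; 0.004 0 -0.002 0 0 0 0; 0.006 0 -0.002 0 0 0 0; 0.008 0 -0.002 0 0 0 0; 0.008 0 -0.002 0 0 0 0",
)

```text
time: 25.32
ee_pos: [0.5326, -0.0988, 0.2042]
orientation: [0.999, -0.051, -0.002, -0.0]
force: [-9.0, -0.3, 12.6]
width: 0.012
finger_force: 10.0
```

```bash
python3 -c "
from look import *
dpos()"
```

```text
dryer-frame grasp [-0.0414 -0.1248  0.0569] F [-8.9 -1.2 12.6]
```

Call:
servo_tool(
  steps="-0.008 0 0 0 0 0 0.4; -0.008 0 0 0 0 0 0.4; -0.008 0 0 0 0 0 0.4; -0.008 0 0 0 0 0 0.4; -0.008 0 0 0 0 0 0; -0.008 0 0 0 0 0 0; -0.008 0 0 0 0 0 0; -0.008 0 -0.003 0 0 0 0; -0.008 0 -0.003 0 0 0 0",
  squeeze=20,
)

```text
time: 26.45
ee_pos: [0.5295, -0.0984, 0.2051]
orientation: [0.999, -0.051, -0.0, -0.0]
force: [-0.2, 0.4, -1.0]
width: 0.0116
finger_force: 20.0
```

```bash
python3 -c "
from look import *
dpos();plan()
sc=r.camera('scene')[0]; im=r.camera('top')[0]
for b in (3,): inbay(b,-.004,0,im)
"
```

```text
dryer-frame grasp [-0.0441 -0.1247  0.0578] F [-0.3  0.3 -1. ]
t 26.45 grasp now [ 0.5295 -0.0984  0.0578] yaw -0.1026 w 0.0116 ff 20.0 F [-0.2  0.4 -1. ]
bay3: x -0.0011  y -0.0049  yaw rel 0.0188 | side slopes -0.1927 -0.0073 fit [3.000e-04 7.667e-01] [-1.90e-03 -1.25e-02  6.00e-04  8.00e-01] [-0.0023 -0.0027  0.0032  0.9667]
```

Call:
servo_tool(
  steps="0 0 0.003 0 0 0 0; 0 0 0.003 0 0 0 0.4; 0 0 0.003 0 0 0 0.4; 0 0 -0.1 0 0 0 0.4; 0 0 -0.2 0 0 0 0.4; -0.12 0.1 -0.28 0 0 0 0.4; -0.24 0.2 -0.28 0 0 0 0; -0.24 0.3 -0.28 0 0 0 0; -0.24 0.3 -0.28 0 0 0 0; -0.24 0.3 -0.28 0 0 0 0",
)

```text
time: 27.8
ee_pos: [0.3944, -0.2365, 0.3456]
orientation: [0.999, -0.053, 0.0, 0.0]
force: [-0.1, 0.7, -0.7]
width: 0.0007
finger_force: 0.0
```

```bash
python3 - <<'E'
from look import *
im=r.camera("top")[0]; np.savez("t6.npz",top=im)
for b in (0,1,3): inbay(b,0,0,im)
pf(im,"pics/p2.png",-.03)
def dv(im,z,u0,u1,v0,v1,res=.0005):
    U,V=np.meshgrid(np.arange(u1,u0,-res),np.arange(v1,v0,-res),indexing="ij")
    P=np.stack([U,V,np.full_like(U,z)],-1)@R.T+np.array([*D[:2],0])
    q=px("top",P).astype(np.float32).reshape(*U.shape,2)
    return cv2.remap(im,q[...,0],q[...,1],cv2.INTER_CUBIC)
cv2.imwrite("pics/bays.png",np.vstack([dv(im,.008,-.09,.01,-.18,.18),dv(im,.07,-.09,.01,-.18,.18)])[:,:,::-1])
plan()
g=lambda v,z:(*f(.085,v,0)[:2],z,D[2])
plan(g(-.12,.2),g(-.12,.1))
E
```

```text
bay0: x -0.0010  y -0.0018  yaw rel 0.0062 | side slopes -0.0091 0.0036 fit [1.000e-04 9.167e-01] [-7.000e-04 -1.200e-03  1.000e-04  7.333e-01] [-2.7e-03 -2.5e-03  1.0e-04  7.5e-01]
bay1: x -0.0017  y -0.0021  yaw rel 0.0042 | side slopes -0.0182 -0.0091 fit [1.000e-04 8.167e-01] [-1.300e-03 -2.300e-03  1.000e-04  8.333e-01] [-2.2e-03 -2.7e-03  2.0e-04  8.5e-01]
bay3: x -0.0035  y 0.0010  yaw rel 0.0083 | side slopes 0.0127 0.0055 fit [1.000e-04 8.167e-01] [1.5e-03 2.2e-03 2.0e-04 1.0e+00] [1.0e-04 4.0e-04 1.0e-04 6.5e-01]
pointer -0.0315 (-26) flag -0.0045 (-32) rel -0.0269
t 27.85 grasp now [ 0.3948 -0.2356  0.1981] yaw -0.1042 w 0.0004 ff 0.0 F [ 0.3  0.3 -0.3]
t 27.85 grasp now [ 0.3948 -0.2356  0.1981] yaw -0.1042 w 0.0004 ff 0.0 F [ 0.3  0.3 -0.3]
[ 0.4975 -0.31   -0.0037] [-0.     -0.0001  0.0004]
[ 0.4974 -0.31    0.1963] [-0.     -0.0001  0.0004]
```

View pics/bays.png

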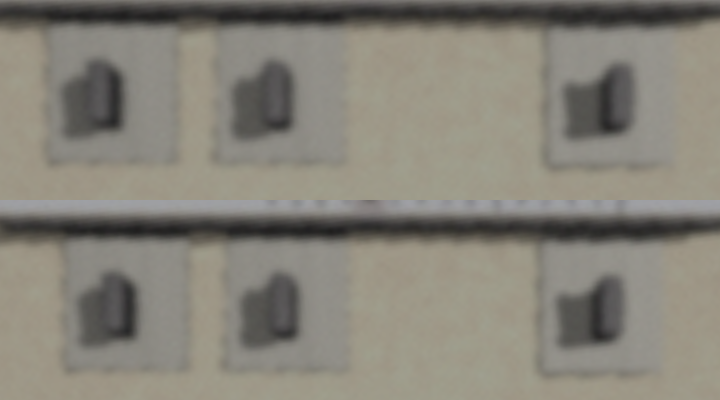

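All three are straight in their bays. bay3 is now about −3 mm and laterally fine. Next is the shutter's last stretch, contact at finger y = −0.0863, target −0.0605.

Call:
servo_tool(
  steps="0.12 -0.06 0.0 0 0 0 0; 0.24 -0.13 0.0 0 0 0 0; 0.36 -0.2 0.0 0 0 0 0; 0.48 -0.27 0.0 0 0 0 0; 0.4975 -0.31 0.0 0 0 0 0; 0.4975 -0.31 0.1 0 0 0 0; 0.4975 -0.31 0.17 0 0 0 0; 0.4975 -0.31 0.196 0 0 0 0; 0.4975 -0.31 0.196 0 0 0 0; 0.4975 -0.33 0.196 0 0 0 0; 0.4975 -0.35 0.196 0 0 0 0; 0.4975 -0.36 0.196 0 0 0 0",
)

```text
time: 29.35
ee_pos: [0.6611, -0.0809, 0.2484]
orientation: [0.999, -0.051, 0.001, 0.0]
force: [0.4, -0.7, 0.1]
width: 0.0005
finger_force: 0.0
```

```bash
python3 -c "
from look import *
dpos()
g=lambda v,z:(*f(.085,v,0)[:2],z,D[2])
plan(g(-.0605,.1))"
```

```text
dryer-frame grasp [ 0.0853 -0.0935  0.1011] F [ 0.5 -0.6  0.1]
t 29.35 grasp now [ 0.6614 -0.0809  0.1011] yaw -0.1019 w 0.0005 ff 0.0 F [ 0.4 -0.7  0.1]
[ 0.0002 -0.0659  0.0022] [ 0.0001 -0.0005  0.0011]
```

Call:
servo_tool(
  steps="0 -0.01 0.002 0 0 0.001 0; 0 -0.02 0.002 0 0 0.001 0; 0 -0.028 0.002 0 0 0.001 0; 0 -0.036 0.002 0 0 0.001 0; 0 -0.044 0.002 0 0 0.001 0; 0 -0.05 0.002 0 0 0.001 0; 0 -0.05 0.002 0 0 0.001 0; 0 -0.05 0.002 0 0 0.001 0",
)

```text
time: 30.35
ee_pos: [0.6633, -0.0584, 0.2464]
orientation: [0.999, -0.053, -0.0, 0.001]
force: [-1.4, -6.3, 0.8]
width: 0.0007
finger_force: 3.0
```

```bash
python3 -c "
from look import *
dpos()"
```

```text
dryer-frame grasp [ 0.0848 -0.0712  0.0991] F [-0.8 -6.4  0.8]
```

Call:
servo_tool(
  steps="0 -0.005 0 0 0 0 0; 0 -0.01 0 0 0 0 0; 0 -0.014 0 0 0 0 0; 0 -0.018 0 0 0 0 0; 0 -0.021 0 0 0 0 0; 0 -0.021 0 0 0 0 0; 0 -0.021 0 0 0 0 0",
)

```text
time: 31.22
ee_pos: [0.6644, -0.048, 0.2464]
orientation: [0.999, -0.053, -0.0, 0.001]
force: [-1.2, -6.3, 1.0]
width: 0.0003
finger_force: 3.3
```

```bash
python3 -c "
from look import *
dpos()"
```

```text
dryer-frame grasp [ 0.0848 -0.0608  0.0991] F [-0.5 -6.4  1. ]
```

Finger is at −0.0608, so the pointer should be about 1 mm short. Retreat and look.

Call:
servo_tool(
  steps="0 0.02 0 0 0 0 0; 0 0.02 -0.1 0 0 0 0; 0 0.04 -0.2 0 0 0 0; -0.12 0.1 -0.2 0 0 0 0; -0.24 0.18 -0.2 0 0 0 0; -0.36 0.26 -0.2 0 0 0 0.2; -0.48 0.34 -0.2 0 0 0 0.4; -0.5 0.4 -0.2 0 0 0 0.4; -0.5 0.4 -0.2 0 0 0 0.4; -0.5 0.4 -0.2 0 0 0 0.4",
)

```text
time: 32.48
ee_pos: [0.3947, -0.2193, 0.3465]
orientation: [0.999, -0.054, 0.0, -0.0]
force: [-0.5, -0.1, 0.9]
width: 0.0352
finger_force: 0.0
```

```bash
python3 - <<'E'
from look import *
im=r.camera("top")[0]; np.savez("t7.npz",top=im)
for b in (0,1,3): inbay(b,0,0,im)
pf(im,"pics/p3.png",-.006)
w=fin(3,-.003); plan((*(w+R@[0,.0,0])[:2],.12,D[2]),(*w[:2],.055,D[2]))
E
```

```text
bay0: x -0.0012  y -0.0019  yaw rel -0.0021 | side slopes -0.0109 0.0018 fit [1.e-04 1.e+00] [-1.000e-03 -1.600e-03  1.000e-04  9.333e-01] [-2.500e-03 -2.400e-03  1.000e-04  6.667e-01]
bay1: x -0.0015  y -0.0020  yaw rel -0.0000 | side slopes 0.0000 0.0018 fit [1.000e-04 9.667e-01] [-1.500e-03 -1.500e-03  1.000e-04  8.667e-01] [-2.5e-03 -2.4e-03  1.0e-04  1.0e+00]
bay3: x -0.0034  y 0.0011  yaw rel -0.0042 | side slopes 0.0200 0.0145 fit [1.0e-04 9.5e-01] [1.200e-03 2.300e-03 2.000e-04 9.167e-01] [-0.0e+00  8.0e-04  1.0e-04  6.5e-01]
pointer -0.0062 (-25) flag -0.0046 (-31) rel -0.0017
t 32.52 grasp now [ 0.3952 -0.2187  0.1991] yaw -0.1055 w 0.0352 ff 0.0 F [ 0.8  0.1 -0.4]
[ 0.2438 -0.2651  0.1583] [-0.0001 -0.0002 -0.    ]
[ 0.2438 -0.265   0.2883] [-0.0001 -0.0002 -0.    ]
```

View pics/p3.png

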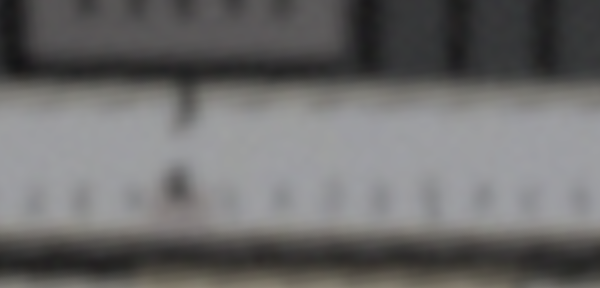

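The pointer (184,110) is 1.7 mm short of the flag (177,185), within tolerance and never past, so I leave it. Now the bay3 carrier's last 2–3 mm, gripping only once the arm has settled.

Call:
servo_tool(
  steps="0.08 -0.09 0.06 0 0 0 0.4; 0.16 -0.18 0.06 0 0 0 0.4; 0.244 -0.265 0.06 0 0 0 0.4; 0.244 -0.265 0.06 0 0 0 0.4; 0.244 -0.265 0.16 0 0 0 0.4; 0.244 -0.265 0.25 0 0 0 0.4; 0.244 -0.265 0.288 0 0 0 0.4; 0.244 -0.265 0.288 0 0 0 0.4; 0.244 -0.265 0.288 0 0 0 0.4; 0.244 -0.265 0.288 0 0 0 0.4; 0.244 -0.265 0.288 0 0 0 0.4; 0.244 -0.265 0.288 0 0 0 0.4",
)

```text
time: 34.02
ee_pos: [0.5302, -0.1002, 0.2028]
orientation: [0.999, -0.053, 0.0, 0.0]
force: [-1.1, -0.0, -0.4]
width: 0.0352
finger_force: 0.0
```

Call:
servo_tool(
  steps="0 0 0 0 0 0 0; 0 0 0 0 0 0 0; 0 0 0 0 0 0 0; 0 0 -0.002 0 0 0 0; 0 0 -0.002 0 0 0 0; 0 0 -0.002 0 0 0 0",
  squeeze=20,
)

```text
time: 34.78
ee_pos: [0.5299, -0.1001, 0.203]
orientation: [0.999, -0.053, -0.0, -0.0]
force: [1.1, 0.4, -1.5]
width: 0.0119
finger_force: 20.0
```

```bash
python3 -c "
from look import *
dpos();plan()"
```

```text
dryer-frame grasp [-0.0435 -0.1263  0.0557] F [ 1.   0.5 -1.5]
t 34.77 grasp now [ 0.5299 -0.1001  0.0557] yaw -0.1057 w 0.0119 ff 20.0 F [ 1.1  0.4 -1.5]
```

Call:
servo_tool(
  steps="0.002 0 0 0 0 0 0; 0.004 0 0 0 0 0 0; 0.0055 0 0 0 0 0 0; 0.0055 0 0 0 0 0 0; 0.0055 0 0.001 0 0 0 0",
)

```text
time: 35.4
ee_pos: [0.5328, -0.1004, 0.2027]
orientation: [0.999, -0.053, 0.0, 0.0]
force: [-0.7, 0.1, -1.1]
width: 0.0115
finger_force: 20.0
```

Call:
servo_tool(
  steps="0 0 0 0 0 0 0.4; 0 0 0 0 0 0 0.4; 0 0 -0.1 0 0 0 0.4; 0 0 -0.2 0 0 0 0.4; -0.08 -0.08 -0.3 0 0 0 0.2; -0.16 -0.16 -0.3 0 0 0 0; -0.24 -0.24 -0.3 0 0 0 0; -0.24 -0.36 -0.3 0 0 0 0; -0.24 -0.48 -0.3 0 0 0 0; -0.24 -0.6 -0.3 0 0 0 0; -0.24 -0.6 -0.3 0 0 0 0; -0.24 -0.6 -0.3 0 0 0 0",
)

```text
time: 36.9
ee_pos: [0.4449, 0.2106, 0.3526]
orientation: [0.999, -0.052, -0.0, 0.0]
force: [0.1, 0.5, -0.6]
width: 0.0004
finger_force: 0.0
```

```bash
python3 - <<'E'
from look import *
im=r.camera("top")[0]; np.savez("t8.npz",top=im)
for b in (0,1,3): inbay(b,0,0,im)
pf(im,"pics/p4.png",-.006)
# button centre by bright disc
def bt(cam,I):
    G=cv2.cvtColor(I,cv2.COLOR_RGB2GRAY); q=px(cam,f(.075,.155,.085)); print(cam,q)
U,V=np.meshgrid(np.arange(.115,.035,-.0005),np.arange(.19,.11,-.0005),indexing="ij")
P=np.stack([U,V,np.full_like(U,.088)],-1)@R.T+np.array([*D[:2],0])
q=px("top",P).astype(np.float32).reshape(*U.shape,2)
o=cv2.remap(im,q[...,0],q[...,1],cv2.INTER_CUBIC)
c=cv2.HoughCircles(cv2.GaussianBlur(cv2.cvtColor(o,cv2.COLOR_RGB2GRAY),(0,0),3),cv2.HOUGH_GRADIENT,1,30,param1=40,param2=12,minRadius=15,maxRadius=50)
print([ (round(.115-k[1]*.0005,4),round(.19-k[0]*.0005,4),k[2]*.0005) for k in c[0][:3]])
cv2.imwrite("pics/btn.png",cv2.resize(o,None,fx=2,fy=2)[:,:,::-1])
d=r.camera("top")[1]; pr=r.camera_params("top")
u=px("top",f(.07,.155,.088))[0]; i,j=np.round(u[::-1]).astype(int)
for di in range(-6,7,3):
    z=d[i+di,j-6:j+7:3]; print(np.round(1.3344-.999*z,3))
plan()
E
```

```text
bay0: x -0.0011  y -0.0019  yaw rel 0.0083 | side slopes 0.0109 -0.0073 fit [1.e-04 9.e-01] [-1.300e-03 -7.000e-04  2.000e-04  9.333e-01] [-2.600e-03 -3.000e-03  1.000e-04  7.833e-01]
bay1: x -0.0016  y -0.0021  yaw rel 0.0187 | side slopes -0.0018 -0.0145 fit [1.000e-04 7.833e-01] [-1.700e-03 -1.800e-03  2.000e-04  9.667e-01] [-2.100e-03 -2.900e-03  1.000e-04  7.833e-01]
bay3: x -0.0105  y -0.0052  yaw rel 0.1000 | side slopes 0.0545 0.1091 fit [2.000e-04 7.333e-01] [-5.600e-03 -2.600e-03  3.000e-04  9.833e-01] [-9.4e-03 -3.4e-03  1.0e-04  8.0e-01]
pointer -0.0062 (-23) flag -0.0045 (-30) rel -0.0016
[(np.float32(0.0838), np.float32(0.1482), np.float32(0.022200001))]
[0.074 0.086 0.079 0.09  0.086]
[0.074 0.071 0.084 0.085 0.084]
[0.061 0.072 0.076 0.076 0.07 ]
[0.062 0.061 0.074 0.077 1.334]
[0.068 0.062 0.063 0.064 0.061]
t 37.00 grasp now [0.4451 0.2095 0.2054] yaw -0.1071 w 0.0002 ff 0.0 F [-0.5 -0.2 -0.9]
```

View pics/btn.png

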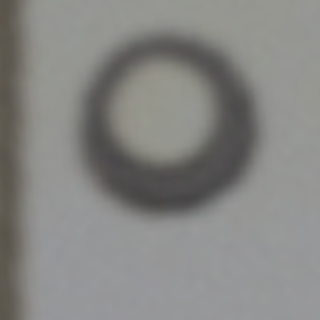

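The button top is at about (162,110) in this crop, i.e. dryer (0.087, 0.150). The bay3 carrier has just been knocked: it now measures −10 mm and is yawed about 0.08 rad. I'll regrip it, straighten it and push it home.

```bash
python3 - <<'E'
from look import *
im=np.load("t8.npz")["top"]
# refine pose with yaw guess
x,y,a=*f(-.010,-.1285,0)[:2],D[2]+.08
for _ in range(4):
    E,L,Rt=tail("top",im,x,y,a,.008); dx=(E[0]+E[1])/2+.0005; dy=(L[0]+L[1]+Rt[0]+Rt[1])/4
    x,y=x+dx*np.cos(a)-dy*np.sin(a),y+dx*np.sin(a)+dy*np.cos(a)
    a+=.5*((L[1]-L[0]+Rt[1]-Rt[0])/2/.055)
print(E,L,Rt,a-D[2]); o=np.array([x,y,0]); print("bay frame",R.T@(o-[*D[:2],0])+[0,.126,0])
w=o[:2]-.04*np.array([np.cos(a),np.sin(a)])
plan((*w,.2,a),(*w,.055,a))
E
```

```text
[-1.2e-03  2.0e-04  0.0e+00  9.5e-01] [2.000e-03 8.000e-04 3.000e-04 8.667e-01] [-1.9e-03 -6.0e-04  1.0e-04  9.5e-01] 0.09045454545454545
bay frame [-0.00924544 -0.0025646   0.        ]
t 37.00 grasp now [0.4451 0.2095 0.2054] yaw -0.1071 w 0.0002 ff 0.0 F [-0.5 -0.2 -0.9]
[0.2235 0.6093 0.0109] [ 0.0001  0.0001 -0.0293]
[0.2236 0.6092 0.3009] [ 0.0001  0.0001 -0.0293]
```

Call:
servo_tool(
  steps="0.0 0.12 0.01 0 0 -0.03 0.2; 0.0 0.24 0.01 0 0 -0.03 0.4; 0.05 0.36 0.01 0 0 -0.03 0.4; 0.12 0.48 0.01 0 0 -0.03 0.4; 0.2 0.58 0.01 0 0 -0.03 0.4; 0.2235 0.609 0.01 0 0 -0.03 0.4; 0.2235 0.609 0.01 0 0 -0.03 0.4; 0.2235 0.609 0.1 0 0 -0.03 0.4; 0.2235 0.609 0.2 0 0 -0.03 0.4; 0.2235 0.609 0.3 0 0 -0.03 0.4; 0.2235 0.609 0.3 0 0 -0.03 0.4; 0.2235 0.609 0.3 0 0 -0.03 0.4",
)

```text
time: 38.5
ee_pos: [0.5244, -0.104, 0.2045]
orientation: [1.0, -0.006, 0.001, 0.0]
force: [0.6, -0.8, 0.3]
width: 0.0352
finger_force: 0.0
```

Call:
servo_tool(
  steps="0 0 0 0 0 0 0.4; 0 0 0 0 0 0 0; 0 0 0 0 0 0 0; 0 0 0 0 0 0 0; 0 0 -0.002 0 0 0 0; 0 0 -0.002 0 0 0 0",
  squeeze=20,
)

```text
time: 39.25
ee_pos: [0.5241, -0.1042, 0.2036]
orientation: [1.0, -0.006, 0.0, 0.0]
force: [0.7, -2.1, -1.4]
width: 0.0121
finger_force: 20.0
```

```bash
python3 -c "
from look import *
dpos();plan((*fin(3,-.008)[:2],.0555,D[2]),(*fin(3,0)[:2],.0555,D[2]))"
```

```text
dryer-frame grasp [-0.0487 -0.1311  0.0563] F [ 0.9 -2.  -1.4]
t 39.25 grasp now [ 0.5242 -0.1042  0.0563] yaw -0.0117 w 0.0121 ff 20.0 F [ 0.7 -2.1 -1.4]
[ 0.0024 -0.0099  0.0017] [ 0.0001 -0.0001  0.0298]
[ 0.0184 -0.0084  0.0017] [ 0.0001 -0.0001  0.0298]
```

Call:
servo_tool(
  steps="0 -0.003 0 0 0 0.01 0; 0.001 -0.006 0 0 0 0.02 0; 0.002 -0.0095 0 0 0 0.03 0; 0.002 -0.0095 0 0 0 0.03 0; 0.007 -0.009 0 0 0 0.03 0; 0.012 -0.0085 0 0 0 0.03 0; 0.018 -0.0085 0 0 0 0.03 0; 0.018 -0.0085 0 0 0 0.03 0; 0.018 -0.0085 0.001 0 0 0.03 0",
)

```text
time: 40.38
ee_pos: [0.5332, -0.0999, 0.2034]
orientation: [0.999, -0.053, 0.0, 0.0]
force: [-2.6, 0.5, 2.5]
width: 0.0119
finger_force: 20.0
```

```bash
python3 -c "
from look import *
dpos();plan()"
```

```text
dryer-frame grasp [-0.0402 -0.1258  0.0561] F [-2.6  0.2  2.5]
t 40.38 grasp now [ 0.5332 -0.0999  0.0561] yaw -0.1057 w 0.0119 ff 20.0 F [-2.6  0.5  2.5]
```

Call:
servo_tool(
  steps="0 0 0 0 0 0 0.4; 0 0 0 0 0 0 0.4; 0 0 0 0 0 0 0.4; 0 0 -0.12 0 0 0 0.4; 0 0 -0.24 0 0 0 0.4; -0.06 -0.1 -0.28 0 0 0 0.2; -0.12 -0.2 -0.28 0 0 0 0; -0.18 -0.32 -0.28 0 0 0 0; -0.18 -0.44 -0.28 0 0 0 0; -0.18 -0.55 -0.28 0 0 0 0; -0.18 -0.6 -0.28 0 0 0 0; -0.18 -0.6 -0.28 0 0 0 0",
)

```text
time: 41.88
ee_pos: [0.475, 0.2095, 0.3432]
orientation: [0.999, -0.051, -0.0, -0.0]
force: [-0.3, 0.3, -1.0]
width: 0.0005
finger_force: 0.0
```

```bash
python3 - <<'E'
from look import *
im=r.camera("top")[0]; np.savez("t9.npz",top=im)
for b in (0,1,3): inbay(b,0,0,im)
pf(im,"pics/p5.png",-.006)
g=lambda z:(*f(.087,.1498,0)[:2],z,D[2])
plan(g(.19),g(.115))
E
```

```text
bay0: x -0.0010  y -0.0019  yaw rel -0.0042 | side slopes -0.0018 -0.0036 fit [1.0e-04 7.5e-01] [-1.200e-03 -1.300e-03  2.000e-04  9.833e-01] [-2.5e-03 -2.7e-03  1.0e-04  8.0e-01]
bay1: x -0.0016  y -0.0019  yaw rel -0.0104 | side slopes -0.0109 0.0018 fit [2.000e-04 8.833e-01] [-1.300e-03 -1.900e-03  2.000e-04  8.167e-01] [-2.3e-03 -2.2e-03  2.0e-04  9.5e-01]
bay3: x -0.0019  y -0.0000  yaw rel -0.0208 | side slopes -0.0055 -0.0036 fit [1.000e-04 8.667e-01] [9.e-04 6.e-04 2.e-04 1.e+00] [-7.000e-04 -9.000e-04  2.000e-04  9.667e-01]
pointer -0.0063 (-24) flag -0.0045 (-31) rel -0.0017
t 41.92 grasp now [0.475  0.2083 0.1957] yaw -0.1038 w 0.0006 ff 0.0 F [-0.3  0.5 -0.1]
[0.4348 0.0504 0.0114] [0.0001 0.0001 0.0005]
[0.4349 0.0503 0.1614] [0.0001 0.0001 0.0005]
```

All three carriers are within about 1.5 mm of their lines and straight, and the pointer is 1.7 mm short of the flag. Now the button.

Call:
servo_tool(
  steps="0.12 0.015 0 0 0 0 0; 0.24 0.03 0 0 0 0 0; 0.36 0.045 0 0 0 0 0; 0.435 0.05 0 0 0 0 0; 0.435 0.05 0.01 0 0 0 0; 0.435 0.05 0.09 0 0 0 0; 0.435 0.05 0.15 0 0 0 0; 0.435 0.05 0.155 0 0 0 0; 0.435 0.05 0.155 0 0 0 0; 0.435 0.05 0.155 0 0 0 0",
)

```text
time: 43.18
ee_pos: [0.6894, 0.1601, 0.268]
orientation: [0.999, -0.053, 0.002, -0.0]
force: [-0.9, -0.1, 0.2]
width: 0.0005
finger_force: 0.0
```

```bash
python3 -c "
from look import *
dpos();plan()"
```

```text
dryer-frame grasp [0.0883 0.1492 0.1207] F [-0.9 -0.2  0.2]
t 43.17 grasp now [0.6899 0.1601 0.1207] yaw -0.1058 w 0.0005 ff 0.0 F [-0.9 -0.1  0.2]
```

Call:
servo_tool(
  steps="-0.002 0 0.01 0 0 0 0; -0.002 0 0.02 0 0 0 0; -0.002 0 0.028 0 0 0 0; -0.002 0 0.028 0 0 0 0",
)

```text
time: 43.68
ee_pos: [0.6882, 0.1603, 0.2525]
orientation: [0.999, -0.053, 0.0, -0.0]
force: [-0.9, 0.2, 4.4]
width: 0.0004
finger_force: 2.4
```

Call:
servo_tool(
  steps="0 0 0.004 0 0 0 0; 0 0 0.006 0 0 0 0; 0 0 0.006 0 0 0 0",
)

```text
time: 44.05
ee_pos: [0.6883, 0.1604, 0.2522]
orientation: [0.999, -0.053, 0.001, 0.0]
force: [-8.4, -1.2, 19.8]
width: 0.0008
finger_force: 9.7
```

Call:
servo_tool(
  steps="0 0 -0.006 0 0 0 0; 0 0 -0.01 0 0 0 0; 0 0 -0.01 0 0 0 0",
)

```text
time: 44.42
ee_pos: [0.6882, 0.1603, 0.2541]
orientation: [0.999, -0.053, 0.0, -0.0]
force: [-0.3, 1.5, 4.1]
width: 0.0006
finger_force: 1.9
```

Call:
servo_tool(
  steps="0 0 -0.004 0 0 0 0; 0 0 -0.004 0 0 0 0",
)

```text
time: 44.68
ee_pos: [0.6882, 0.1603, 0.2558]
orientation: [0.999, -0.053, 0.0, -0.0]
force: [2.0, 0.6, 2.5]
width: 0.0005
finger_force: 1.4
```

Call:
servo_tool(
  steps="0 0 -0.1 0 0 0 0; -0.1 0 -0.2 0 0 0 0; -0.22 0 -0.2 0 0 0 0; -0.34 0 -0.2 0 0 0 0; -0.44 -0.1 -0.2 0 0 0 0; -0.44 -0.1 -0.2 0 0 0 0; -0.44 -0.1 -0.2 0 0 0 0; -0.44 -0.1 -0.2 0 0 0 0",
)

```text
time: 45.68
ee_pos: [0.4754, 0.2324, 0.3555]
orientation: [0.999, -0.053, -0.0, 0.0]
force: [0.0, -0.5, -0.1]
width: 0.0001
finger_force: 0.0
```

```bash
python3 - <<'E'
from look import *
im=r.camera("top")[0]
for b in (0,1,3): inbay(b,0,0,im)
pf(im,"pics/p6.png",-.006)
E
```

```text
bay0: x -0.0010  y -0.0017  yaw rel 0.0062 | side slopes -0.0055 0.0036 fit [1.e-04 1.e+00] [-9.000e-04 -1.200e-03  1.000e-04  7.167e-01] [-2.4e-03 -2.2e-03  2.0e-04  9.0e-01]
bay1: x -0.0015  y -0.0021  yaw rel -0.0000 | side slopes -0.0145 0.0055 fit [2.000e-04 8.833e-01] [-1.200e-03 -2.000e-03  2.000e-04  7.333e-01] [-2.700e-03 -2.400e-03  2.000e-04  8.333e-01]
bay3: x -0.0019  y -0.0001  yaw rel -0.0187 | side slopes 0.0036 0.0055 fit [2.e-04 1.e+00] [6.000e-04 8.000e-04 2.000e-04 9.333e-01] [-1.100e-03 -8.000e-04  1.000e-04  8.167e-01]
pointer -0.0062 (-25) flag -0.0045 (-31) rel -0.0016
```

```bash
python3 -c "
from rig import r
print(r.hand_in())"
```

```text
the job is handed in; nothing more can be done
None
```

I handed the job in, and the result wasn't reported back: by the last camera check the three carriers (bays 0, 1 and 3) are within about 2 mm of their lines, the shutter pointer is 1.6 mm short of the flag, and the start button was pressed to its stop and released.

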